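# Weigh the hanging scrap bin

## Robot

A 7-joint arm with a two-finger parallel gripper is mounted at the origin on the work surface. World frame = base frame: x ahead of the robot, y to its left, z up, the work surface at z = 0. Lengths are in m, angles in rad, forces in N, time in s.
With the tool pointing down it reaches from about 0.4 to 0.875 m from the base axis. Payload 19.3 kg.
Tool frame: the origin (TCP) lies at the very end of the fingers, on their centre line; the grasp point (between the pads) lies 19 mm behind it; z points along the fingers, y is the line along which they close (so a half turn about z gives the same grasp; the last joint's range is limited). The gripper opens to 85 mm and grips with 20 to 120 N. Pads are 22 mm wide; open, the fingers measure 114 mm over their backs; the gripper's body (76 mm by 85 mm) begins 54 mm behind the grasp point. The pads swing forward as they close: fully open they stand 13 mm farther back than shut.
Start: joints at [-1.245, 0.521, -0.036, 1.599, 0.021, 1.021, -0.113], TCP at [0.241, 0.577, 0.231] pointing down, gripper open.
Joint ranges: [-2.91, 2.91], [-0.3, 2.13], [-1.5, 1.42], [0.17, 2.43], [-1.26, 4.41], [0.16, 1.93], [-2.52, 2.52]. Speed limits (rad/s): [1.89, 1.89, 2.39, 2.39, 3.01, 3.01, 3.01].

## Interface

Orientations are given as [roll, pitch, yaw] about the fixed x, y, z axes, in that order (R = Rz(yaw) Ry(pitch) Rx(roll)).
In Python, from workcell import monitor, optics, workorder gives the robot as it stands.
- The arm moves only by the tool apply_moves, never from a script. Its arguments are lists of equal length, an entry for each row: "linear": the shift along the tool's x, y, z each as a share of 0.1 m, from -1 to 1, a list of three; "delta_rot": the turn, a rotation vector about the tool's x, y, z each as a share of 120 degrees, from -1 to 1, a list of three. A call has exactly 5 rows; each row is the pose to reach, as a shift and turn from the pose commanded when the call began, along the tool's axes at that moment; what a row does not reach only later rows make up. A row lasts 1/12 s, in which the tool goes at most 41.7 mm and 7.16 degrees, less where a joint would pass 70% of its speed; a pose out of reach is approached as far as the arm can. A call with a number of a shift or a turn outside -1 to 1 is refused whole. A call with a gripper value outside its range is refused whole. "gripper" is the opening, from -1 (shut) to 1 (fully open), set as the call begins (left out, the last holds). The fingers move at their own pace and stop on an object; "force" is the grip in N (left out, the last holds). Time passes only in rows, so rows that repeat a pose let the fingers close, or fill a call up. It gives the time, the measured TCP pose, the force, the opening and the grip force at its end, in the units of the state.
- monitor.observe(): the state, without advancing time (a new reading comes with each control period).
- optics.grab_frame(name): name is "scene" or "top" or "wrist"; returns (picture, depth): 400x640x3 uint8, red, green, blue; 400x640 float32, m along the optical axis (not along the pixel's ray), 0 where there is no reading.
- optics.camera_info(name): a dict with "fx", "fy", "cx", "cy" (pixels), "rvec" (rotation vector, rad) and "tvec" (3), from world to camera coordinates, as OpenCV has them; the wrist camera has in their place "T_tool_cam" (4x4, takes a point from camera to tool coordinates, whose origin is the TCP and whose axes are the flange's). Camera axes: x right, y down, z forward; pixel columns grow to the right and rows downward; lengths in m; the calibration is good to about 2 mm. The wrist camera is an equidistant fisheye: a pixel r from the principal point sees the ray r / f radians off the axis. A picture is of the moment at which its call begins: read the wrist's pose just before it. camera_info takes no time and is no camera call.
- workorder.job_done(): hands the job in; it is judged then, once.
The state is a dict: "clock": time; "qpos": joint angles; "qd": joint speeds; "joint_efforts": joint torques, N m; "position": TCP position; "tool_rot": TCP orientation; "force": force on the tool from outside, world axes, zero at the start; "moment": the same for the moment, N m; "grip_width": finger opening in m; "finger_force": force on a finger pad.
Only numpy, scipy, OpenCV 4.12 (cv2) and the standard library are available. Lean on these libraries where they do the work, as an engineer would, in place of code of your own. Each camera call takes 0.05 s, during which the arm holds its last target. There are 200 camera calls.

## Task

Weigh the scrap: lift the tipped bin out of its cradle by the rubber grip of its bail, steady it there above the cradle until it hangs level and still for two seconds, then carry it across to the bench scale and again let it hang level and still for two seconds, a little above the middle of the pan. Lower it gently and level onto the middle of the pan, square with it, and let go of the bail. The bin turns freely on its pivots and goes on rocking by itself, so steady it only by the way you move the bail, without touching the bin or letting it bump into anything; spill nothing and leave the other things on the counter where they lie.

Things in the scene. Friction and masses are not known exactly. Their poses are not given: they have to be found in the camera images.
- bail: carrying bail of the scrap bin, a steel stirrup (0.14 kg): two flat arms 20 x 5 mm, 128 mm apart over their outsides, joined by a bar on top. Origin: on the pivot axis, midway between the arms; y along the pivot axis and the grip, z up along the arms. Bin and bail turn freely against each other up to 1 rad either way; once let go, the bail leans over to that stop.
- grip (a point): centre of the black rubber grip on the bail's top bar, 130 mm above the pivot axis: 84 mm long along the bail's y, 26 mm wide along its x, 26 mm high. Close the fingers on it along the bail's x, from straight above.
- bin: open steel scrap bin hanging on the bail by low-friction trunnions. Origin on the pivot axis, as the bail's; y along it, z up when level, pouring lip on the -x side (towards the robot). Outside 150 mm (x, -75 to +75) by 104 mm (y), rim 38 mm above the axis. About 0.40 kg, and 0.20 kg of old brake parts jammed inside that do not shift but vary with the load.
- cradle: grey tipping cradle fixed to the counter, base 200 x 170 mm. Origin on the counter under the middle of the pivot axis, which lies 95 mm up at the start; axes parallel to the bail's at the start. Two posts at y = +-66 mm with open-topped slots for the ends of the bail's arms (slot floor 67 mm, top 91 mm above the counter, 2.5 mm play).
- pan (a point): centre of the top surface of the scale's steel pan, 48 mm above the counter. x along the pan's 210 mm inner length (away from the read-out), y along its 160 mm inner width; rim 6 mm high. With the bin standing on the pan the pivot axis is 40 mm above this point. The bin stands square when its x lies along the pan's x, either way round.
- scale: white bench scale fixed on the counter, 250 x 210 mm, with a low read-out on its -x side (towards the robot). Origin: on the counter under the middle of the pan; x points away from the read-out.
- caster: cracked grey caster wheel, 92 mm across and 34 mm high, lying flat on the counter; leave it. Origin at the centre of its underside.
- shoe0: worn brake shoe, 70 x 26 x 34 mm with its stud, lying on the counter; leave it. Origin at the centre of its underside.
- shoe1: another worn brake shoe like the first; leave it. Origin at the centre of its underside.
- pin: silver quick-release axle pin, 95 mm long, 22 mm thick, lying on the counter; leave it. Origin under its middle, on the counter.
- pliers: green-handled slip-joint pliers, about 160 x 68 x 16 mm, lying on the counter; leave them. Origin under the joint, on the counter.
- wrench: open-ended wrench, 150 mm long, lying on the counter; leave it. Origin at the centre of its underside.
- foot (a point): midway between the lower ends of the bail's arms, 28 mm below the pivot axis. At the start they stand in the slots of the cradle, which hold the bail upright; lift straight up 25 mm to come free.
- bin_floor (a point): middle of the underside of the bin's floor, 40 mm below the pivot axis. The centre of mass lies about 5 mm below the axis, moment of inertia about the axis 0.0022 kg m2: the bin rocks with a period of about 1.6 s (1.3 to 2.1 s with the load) and dies down by itself only in about a minute. Speeding the bail up along +x makes the floor lag to -x and the lip rise.
- bin_lip (a point): middle of the bin's flared pouring lip, 103 mm ahead (-x) of the pivot axis and 33 mm above it when level. At the start the bin is tipped lip down by 0.5 rad, leaning on the cradle's front rail; 5 to 10 mm of lift frees it and it starts to rock by about 0.4 rad either side of level.
- rail (a point): middle of the top edge of the cradle's front cross rail, 34 mm above the counter, 52 mm ahead (-x) of the pivot axis; the tipped bin's front wall leans on it.
There are look-alikes about, which are no part of the job. Of the things that look like the bail, the larger one is meant.

How it is judged:
By the outcome, as a careful person would: the job done as asked, in the order asked, and still so for the second after the job is handed in, with the robot touching nothing.
It also fails if it takes over 72 s, if anything falls off the work surface, if the arm or the gripper's body presses on something with over 40 N, if the wrist force passes 120 N, or if a joint passes its speed limit or range.

## Working session

There is one attempt and no reset: what is moved stays moved. The work goes in short steps, Python scripts to look and compute and a tool call to move; the robot and the scene stay as the last step left them, time stands still between calls to the robot, and variables do not carry over. Pictures are saved under pics/ and viewed, at most 10 in all, crops included, and the job is handed in when it is done.

Besides the shell and the picture viewer there is one more tool, called after "Call:" as name(argument=value, ...), one argument or row to a line, values as JSON. apply_moves: Moves the arm, as the interface text tells. Its arguments: {"type":"object","properties":{"linear":{"type":"array"},"delta_rot":{"type":"array"},"gripper":{"type":"number"},"force":{"type":"number"}},"required":["linear","delta_rot"]}

```bash
mkdir -p pics; ls
cat > h.py <<'E'
import numpy as np, cv2
from workcell import monitor, optics, workorder
from scipy.spatial.transform import Rotation as R
def cloud(name):
    im,d=optics.grab_frame(name); c=optics.camera_info(name)
    v,u=np.mgrid[:400,:640]
    P=np.stack([(u-c['cx'])/c['fx']*d,(v-c['cy'])/c['fy']*d,d],-1)
    Rm=cv2.Rodrigues(np.array(c['rvec'],float))[0]
    W=(P-np.array(c['tvec']).reshape(3))@Rm
    W[d==0]=np.nan
    return im,W
E
python3 - <<'E'
from h import *
s=monitor.observe(); print({k:np.round(v,4) for k,v in s.items()})
for n in('scene','top'):
    im,W=cloud(n); np.savez('%s0.npz'%n,im=im,W=W); c=optics.camera_info(n); Rm=cv2.Rodrigues(np.array(c['rvec'],float))[0]; print(n,c['fx'],-Rm.T@np.array(c['tvec']).reshape(3))
    cv2.imwrite('pics/%s0.png'%n,im[:,:,::-1])
E
```

```text
pics
{'clock': np.float64(0.0), 'qpos': array([-1.2452,  0.522 , -0.0363,  1.6   ,  0.0212,  1.0211, -0.1128]), 'qd': array([ 0.0008, -0.0008,  0.0015, -0.0007, -0.0006, -0.    , -0.0002]), 'joint_efforts': array([-4.00000e-04, -9.27085e+01,  1.98010e+00, -3.69928e+01,
        1.79000e-02,  8.40000e-03,  1.00000e-04]), 'position': array([0.2409, 0.5764, 0.2307]), 'tool_rot': array([-3.1405e+00,  1.0000e-04,  2.7458e+00]), 'force': array([ 0.136 ,  0.4595, -0.2853]), 'moment': array([ 0.0133, -0.0608,  0.0245]), 'finger_force': np.float64(0.0), 'grip_width': np.float64(0.0854)}
scene 414.5311013624296 [0.78101365 0.57041154 0.83053639]
top 466.3146525365803 [ 0.38780929 -0.01181465  1.18333984]
```

View pics/scene0.png

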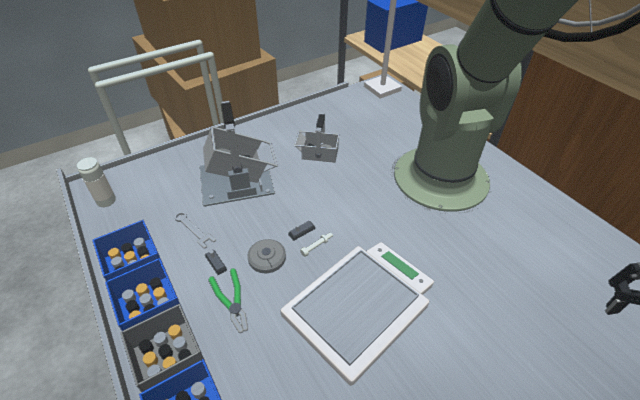

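View pics/top0.png

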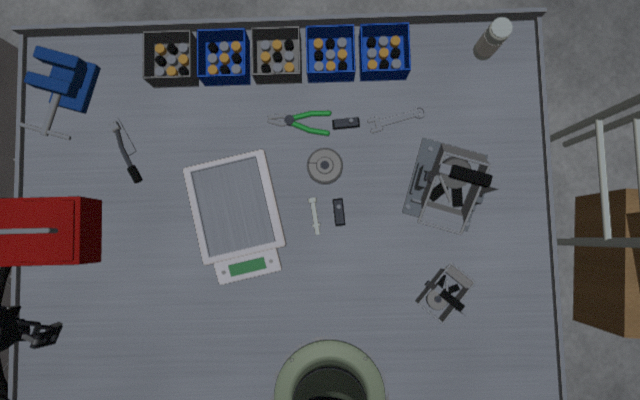

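The scene view shows the large bin and cradle near (238,165), the small look-alike at (318,143) and the scale at (360,310). The top view shows the grip at about (470,176) and the scale pan at about (235,207), with the caster, shoes, pin, pliers and wrench between them.

Run:
```python
from h import *
for n in('top','scene'):
    z=np.load(n+'0.npz'); im,W=z['im'].astype(int),z['W']
    g=im.max(2)
    m=(g<60)&(W[...,2]>.19)&(W[...,2]<.26)&(W[...,0]>.2)&(W[...,0]<.75)&(W[...,1]<-.15)&(W[...,1]>-.6)
    P=W[m]; print(n,'grip',m.sum(),np.round(np.nanmedian(P,0),4),np.round(P.min(0),3),np.round(P.max(0),3), np.percentile(P[:,2],[5,50,95]))
    r=cv2.minAreaRect(P[P[:,2]>np.percentile(P[:,2],50)-.02][:,:2].astype(np.float32)*1000); print(r)
    m=(W[...,2]>.15)&(W[...,2]<.26)&(W[...,0]>.2)&(W[...,0]<.75)&(W[...,1]<-.15)&(W[...,1]>-.6)
    if n=='top':
      # bright rim of scale
      w=((im.min(2)>150)&(W[...,1]>0)&(W[...,2]>.03)&(W[...,2]<.08)&(W[...,1]<.45)).astype(np.uint8)
      P=W[w>0]; print('white',len(P),np.percentile(P[:,2],[5,50,95])); print(cv2.minAreaRect(P[:,:2].astype(np.float32)*1000))
      cs,h=cv2.findContours(w,cv2.RETR_CCOMP,cv2.CHAIN_APPROX_NONE)
      for c,hh in zip(cs,h[0]):
        if cv2.contourArea(c)>150:
          q=W[c[:,0,1],c[:,0,0]]; q=q[~np.isnan(q[:,0])]; print('hole' if hh[3]>=0 else 'outer',cv2.contourArea(c),cv2.minAreaRect(c),cv2.minAreaRect(q[:,:2].astype(np.float32)*1000), np.median(q[:,2]))
      print('pan centre z',W[207,235],W[190,230],W[225,240]);
      # cradle base plate
      x=W[...,0];y=W[...,1];zz=W[...,2]
      np.set_printoptions(linewidth=250)
      print('z map'); print(np.round(zz[130:240:5,395:500:5]*1000).astype(int))
```

```text
top grip 602 [ 0.5044 -0.3006  0.2365] [ 0.478 -0.358  0.192] [ 0.533 -0.239  0.243] [0.21750214 0.23647981 0.23966597]
((508.4784851074219, -292.3541259765625), (104.93144226074219, 26.823156356811523), 72.82595825195312)
white 2227 [0.03235277 0.03649944 0.040349  ]
((445.7071228027344, 219.90505981445312), (294.6816711425781, 206.55325317382812), 11.93510913848877)
outer 8271.5 ((234.6488494873047, 214.31179809570312), (114.37854766845703, 83.4228744506836), 77.00537872314453) ((451.072265625, 221.03909301757812), (283.7142639160156, 206.55325317382812), 11.93510913848877) 0.035688725874133256
hole 6369.5 ((232.03321838378906, 206.1903076171875), (92.37618255615234, 72.55662536621094), 77.09259033203125) ((470.160400390625, 226.91268920898438), (229.52296447753906, 178.43597412109375), 12.257498741149902) 0.03670983230373564
pan centre z [0.46650222 0.21652281 0.05142864] [0.50910087 0.22950028 0.04627532] [0.42239859 0.20538049 0.04809411]
z map
[[                  -2                    1                    1                    1                    1                   -2         
[... 9261 characters left out ...]
          -2                    1                    2                    2                    2                    1                    2                    1                   -4                    0
                    -4                   -4                   -4                   -2                    1                    1                    3                   -2                   -4                   -2]]
scene grip 179 [ 0.508  -0.2906  0.2384] [ 0.484 -0.338  0.229] [ 0.528 -0.26   0.242] [0.23171001 0.23839365 0.24031395]
((506.07318115234375, -298.3356628417969), (77.1532211303711, 23.315818786621094), 72.34610748291016)<stdin>:21: RuntimeWarning: invalid value encountered in cast
```

Run:
```python
import numpy as np,cv2
im=np.load('top0.npz')['im'];a=cv2.resize(im[120:330,390:520],None,fx=2.8,fy=2.8,interpolation=2)
s=np.load('scene0.npz')['im'];b=cv2.resize(s[90:215,180:350],None,fx=2.4,fy=2.4,interpolation=2)
o=np.zeros((590,790,3),np.uint8);o[:a.shape[0],:a.shape[1]]=a;o[:b.shape[0],370:370+b.shape[1]]=b
cv2.imwrite('pics/crop.png',o[...,::-1])
```

```text
(no output)
```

View pics/crop.png

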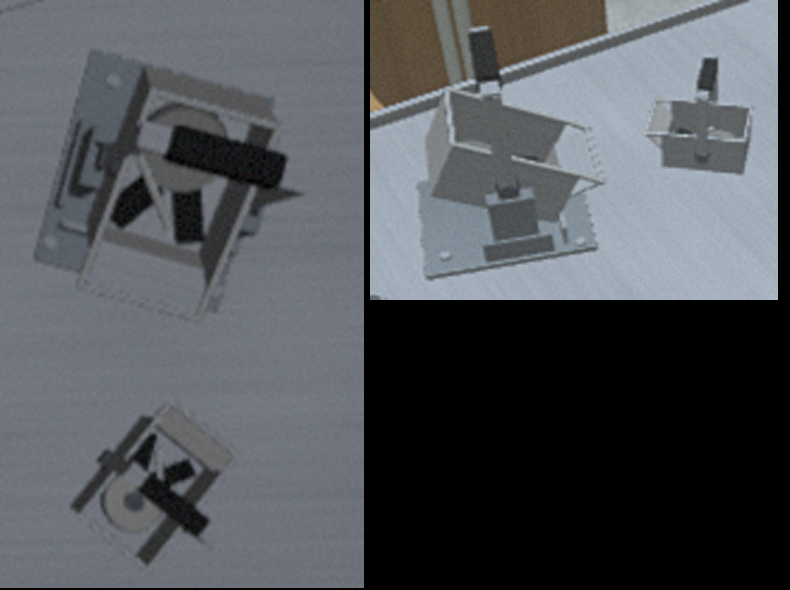

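The crop shows the large tipped bin with its grip horizontal above it. The lip faces the robot (lower left), and the smaller copy below is not part of the job. Next I refine the grip axis and the pan centre.

Run:
```python
from h import *
def cast(c,u,v,z):
    Rm=cv2.Rodrigues(np.array(c['rvec'],float))[0]; o=-Rm.T@np.array(c['tvec']).reshape(3)
    d=np.array([(u-c['cx'])/c['fx'],(v-c['cy'])/c['fy'],1])@Rm
    return o+d*(z-o[2])/d[2]
for n in('top','scene'):
    z=np.load(n+'0.npz'); im,W=z['im'].astype(int),z['W']; c=optics.camera_info(n)
    m=((im.max(2)<60)&(W[...,2]>.23)&(W[...,2]<.25)&(W[...,0]>.4)&(W[...,0]<.6)&(W[...,1]<-.2)&(W[...,1]>-.4)).astype(np.uint8)
    k,l,st,ce=cv2.connectedComponentsWithStats(m); i=1+st[1:,4].argmax(); v,u=np.nonzero(l==i)
    P=np.array([cast(c,a,b,.238) for a,b in zip(u,v)])[:,:2]
    print(n,len(u),'grip rect',cv2.minAreaRect((P*1000).astype(np.float32)),'mean',P.mean(0))
    # pan: raised region
    m=((W[...,2]>.042)&(W[...,2]<.06)&(im.min(2)<150)&(W[...,1]>.08)&(W[...,1]<.4)&(W[...,0]>.32)&(W[...,0]<.65)).astype(np.uint8)
    m=cv2.morphologyEx(cv2.morphologyEx(m,cv2.MORPH_CLOSE,np.ones((5,5))),cv2.MORPH_OPEN,np.ones((7,7)))
    k,l,st,ce=cv2.connectedComponentsWithStats(m); i=1+st[1:,4].argmax(); v,u=np.nonzero(l==i)
    P=np.array([cast(c,a,b,.05) for a,b in zip(u,v)])[:,:2]
    print(' pan',len(u),cv2.minAreaRect((P*1000).astype(np.float32)),P.mean(0),np.median(W[v,u,2]))
    w=((im.min(2)>(150 if n=='top' else 190))&(W[...,1]>.0)&(W[...,1]<.45)&(W[...,0]>.2)&(W[...,0]<.7)).astype(np.uint8)
    cs,h=cv2.findContours(w,cv2.RETR_CCOMP,cv2.CHAIN_APPROX_NONE)
    for q,hh in zip(cs,h[0]):
        if cv2.contourArea(q)>1000:
            for zz in(.036,.054):
                P=np.array([cast(c,a,b,zz) for a,b in q[:,0]])[:,:2]; print('  ',hh[3]>=0,zz,cv2.minAreaRect((P*1000).astype(np.float32)))
```

```text
top 527 grip rect ((504.6241149902344, -301.0530090332031), (83.55916595458984, 26.513092041015625), 72.54530334472656) mean [ 0.5045194  -0.30159789]
 pan 6022 ((469.0307312011719, 224.85031127929688), (216.77035522460938, 167.55064392089844), 12.074688911437988) [0.46815639 0.22475067] nan
   False 0.036 ((442.5287170410156, 218.63681030273438), (299.83685302734375, 205.49142456054688), 12.073466300964355)
   False 0.054 ((441.6702575683594, 215.02139282226562), (295.1328430175781, 202.267578125), 12.073453903198242)
   True 0.036 ((470.3269348144531, 226.52603149414062), (229.47801208496094, 178.53515625), 12.00890827178955)
   True 0.054 ((469.0323791503906, 222.7868194580078), (225.87786865234375, 175.73419189453125), 12.008923530578613)
scene 177 grip rect ((507.3896179199219, -294.27532958984375), (87.91197204589844, 23.216379165649414), 72.4397964477539) mean [ 0.507926  -0.2934127]Traceback (most recent call last):
  File "<stdin>", line 15, in <module>
ValueError: attempt to get argmax of an empty sequence
```

```bash
cat >> h.py <<'E'
def rows(start,poses):
    """start, poses: (x,y,z,yaw_deg) tool straight down; prints calls of 5 rows"""
    f=lambda p:R.from_euler('z',p[3],degrees=True)*R.from_euler('x',180,degrees=True)
    cur=start
    for i in range(0,len(poses),5):
        L=[];D=[]
        for p in poses[i:i+5]:
            l=f(cur).inv().apply(np.array(p[:3])-cur[:3])/.1; L.append([round(float(a),3)+0 for a in l]); D.append([0,0,round(-(p[3]-cur[3])/120,3)+0])
        cur=poses[i:i+5][-1]
        print(L, '' if not np.any(D) else D)
E
python3 - <<'E'
from h import *
w=np.array([[.2409,.5764,.2307,157.3],[.46,.33,.33,120],[.49,.0,.33,95],[.505,-.30,.31,72.5]])
cur=w[0]
for a,b,n in((w[0],w[1],4),(w[1],w[2],4),(w[2],w[3],4)):
    for k in range(1,n+1):
        p=a+(b-a)*k/n; rows(cur,[p]); cur=p
E
```

```text
[[-0.743, -0.357, -0.248]] [[0, 0, np.float64(0.078)]]
[[-0.791, -0.232, -0.248]] [[0, 0, np.float64(0.078)]]
[[-0.818, -0.101, -0.248]] [[0, 0, np.float64(0.078)]]
[[-0.824, 0.033, -0.248]] [[0, 0, np.float64(0.078)]]
[[-0.752, -0.348, 0.0]] [[0, 0, np.float64(0.052)]]
[[-0.785, -0.264, 0.0]] [[0, 0, np.float64(0.052)]]
[[-0.809, -0.177, 0.0]] [[0, 0, np.float64(0.052)]]
[[-0.824, -0.087, 0.0]] [[0, 0, np.float64(0.052)]]
[[-0.75, -0.028, 0.05]] [[0, 0, np.float64(0.047)]]
[[-0.75, 0.046, 0.05]] [[0, 0, np.float64(0.047)]]
[[-0.741, 0.119, 0.05]] [[0, 0, np.float64(0.047)]]
[[-0.726, 0.191, 0.05]] [[0, 0, np.float64(0.047)]]
```

Call:
apply_moves(
  linear=[
    [-0.15,-0.07,-0.05],
    [-0.3,-0.14,-0.1],
    [-0.45,-0.21,-0.15],
    [-0.6,-0.29,-0.2],
    [-0.74,-0.36,-0.25],
  ],
  delta_rot=[
    [0,0,0.016],
    [0,0,0.031],
    [0,0,0.047],
    [0,0,0.062],
    [0,0,0.078],
  ],
  gripper=1,
  force=60,
)

```text
clock: 0.52
position: [0.297, 0.5131, 0.257]
tool_rot: [3.141, 0.0, 2.578]
force: [0.1, 0.1, 0.0]
grip_width: 0.0854
finger_force: 0.0
```

Call:
apply_moves(
  linear=[
    [-0.16,-0.05,-0.05],
    [-0.32,-0.09,-0.1],
    [-0.47,-0.14,-0.15],
    [-0.63,-0.19,-0.2],
    [-0.79,-0.23,-0.25],
  ],
  delta_rot=[
    [0,0,0.016],
    [0,0,0.031],
    [0,0,0.047],
    [0,0,0.062],
    [0,0,0.078],
  ],
)

```text
clock: 0.93
position: [0.3512, 0.4521, 0.2819]
tool_rot: [-3.142, -0.0, 2.416]
force: [0.5, 0.0, -0.3]
grip_width: 0.0854
finger_force: 0.0
```

Call:
apply_moves(
  linear=[
    [-0.16,-0.02,-0.05],
    [-0.33,-0.04,-0.1],
    [-0.49,-0.06,-0.15],
    [-0.66,-0.08,-0.2],
    [-0.82,-0.1,-0.25],
  ],
  delta_rot=[
    [0,0,0.016],
    [0,0,0.031],
    [0,0,0.047],
    [0,0,0.062],
    [0,0,0.078],
  ],
)

```text
clock: 1.35
position: [0.4062, 0.3904, 0.3068]
tool_rot: [3.142, 0.0, 2.252]
force: [-0.5, 0.9, 0.5]
grip_width: 0.0852
finger_force: 0.0
```

Call:
apply_moves(
  linear=[
    [-0.16,0.01,-0.05],
    [-0.33,0.01,-0.1],
    [-0.49,0.02,-0.15],
    [-0.66,0.03,-0.2],
    [-0.82,0.03,-0.25],
  ],
  delta_rot=[
    [0,0,0.016],
    [0,0,0.031],
    [0,0,0.047],
    [0,0,0.062],
    [0,0,0.078],
  ],
)

```text
clock: 1.77
position: [0.4604, 0.3289, 0.3318]
tool_rot: [3.142, 0.0, 2.089]
force: [-1.1, -0.2, -0.0]
grip_width: 0.0853
finger_force: 0.0
```

Call:
apply_moves(
  linear=[
    [-0.15,-0.07,0],
    [-0.3,-0.14,0],
    [-0.45,-0.21,0],
    [-0.6,-0.28,0],
    [-0.75,-0.35,0],
  ],
  delta_rot=[
    [0,0,0.01],
    [0,0,0.021],
    [0,0,0.031],
    [0,0,0.042],
    [0,0,0.052],
  ],
)

```text
clock: 2.18
position: [0.466, 0.246, 0.3313]
tool_rot: [-3.141, -0.0, 1.981]
force: [0.1, 0.2, 0.2]
grip_width: 0.0858
finger_force: 0.0
```

Call:
apply_moves(
  linear=[
    [-0.16,-0.05,0],
    [-0.31,-0.11,0],
    [-0.47,-0.16,0],
    [-0.63,-0.21,0],
    [-0.785,-0.265,0],
  ],
  delta_rot=[
    [0,0,0.01],
    [0,0,0.021],
    [0,0,0.031],
    [0,0,0.042],
    [0,0,0.052],
  ],
)

```text
clock: 2.6
position: [0.4736, 0.1634, 0.3313]
tool_rot: [3.141, 0.0, 1.872]
force: [0.6, 0.9, 0.4]
grip_width: 0.0852
finger_force: 0.0
```

Call:
apply_moves(
  linear=[
    [-0.16,-0.04,0],
    [-0.32,-0.07,0],
    [-0.48,-0.11,0],
    [-0.65,-0.14,0],
    [-0.81,-0.175,0],
  ],
  delta_rot=[
    [0,0,0.01],
    [0,0,0.021],
    [0,0,0.031],
    [0,0,0.042],
    [0,0,0.052],
  ],
)

```text
clock: 3.02
position: [0.4812, 0.0809, 0.3313]
tool_rot: [3.142, 0.0, 1.763]
force: [0.8, 0.6, 0.0]
grip_width: 0.0855
finger_force: 0.0
```

Call:
apply_moves(
  linear=[
    [-0.16,-0.02,0],
    [-0.33,-0.03,0],
    [-0.49,-0.05,0],
    [-0.66,-0.07,0],
    [-0.825,-0.085,0],
  ],
  delta_rot=[
    [0,0,0.01],
    [0,0,0.021],
    [0,0,0.031],
    [0,0,0.042],
    [0,0,0.052],
  ],
)

```text
clock: 3.43
position: [0.4887, -0.0017, 0.3313]
tool_rot: [3.142, 0.0, 1.654]
force: [-0.5, 0.7, -0.5]
grip_width: 0.0857
finger_force: 0.0
```

Call:
apply_moves(
  linear=[
    [-0.15,-0.01,0.01],
    [-0.3,-0.01,0.02],
    [-0.45,-0.02,0.03],
    [-0.6,-0.02,0.04],
    [-0.75,-0.03,0.05],
  ],
  delta_rot=[
    [0,0,0.009],
    [0,0,0.019],
    [0,0,0.028],
    [0,0,0.037],
    [0,0,0.047],
  ],
)

```text
clock: 3.85
position: [0.4922, -0.0763, 0.3262]
tool_rot: [-3.142, 0.0, 1.557]
force: [1.2, 0.7, -0.4]
grip_width: 0.0853
finger_force: 0.0
```

Call:
apply_moves(
  linear=[
    [-0.15,0.01,0.01],
    [-0.3,0.02,0.02],
    [-0.45,0.03,0.03],
    [-0.6,0.04,0.04],
    [-0.75,0.05,0.05],
  ],
  delta_rot=[
    [0,0,0.009],
    [0,0,0.019],
    [0,0,0.028],
    [0,0,0.037],
    [0,0,0.047],
  ],
)

```text
clock: 4.27
position: [0.4961, -0.1515, 0.3212]
tool_rot: [-3.142, 0.0, 1.458]
force: [-0.3, 1.2, 0.3]
grip_width: 0.0856
finger_force: 0.0
```

Call:
apply_moves(
  linear=[
    [-0.15,0.02,0.01],
    [-0.3,0.05,0.02],
    [-0.45,0.07,0.03],
    [-0.59,0.1,0.04],
    [-0.74,0.12,0.05],
  ],
  delta_rot=[
    [0,0,0.009],
    [0,0,0.019],
    [0,0,0.028],
    [0,0,0.037],
    [0,0,0.047],
  ],
)

```text
clock: 4.68
position: [0.4998, -0.2263, 0.3161]
tool_rot: [-3.142, 0.0, 1.36]
force: [-0.1, 1.0, -0.5]
grip_width: 0.0853
finger_force: 0.0
```

Call:
apply_moves(
  linear=[
    [-0.2,0.05,0.01],
    [-0.4,0.1,0.02],
    [-0.58,0.15,0.03],
    [-0.67,0.18,0.04],
    [-0.726,0.191,0.05],
  ],
  delta_rot=[
    [0,0,0.009],
    [0,0,0.019],
    [0,0,0.028],
    [0,0,0.037],
    [0,0,0.047],
  ],
)

```text
clock: 5.1
position: [0.5031, -0.3015, 0.311]
tool_rot: [-3.141, 0.001, 1.26]
force: [0.3, -0.6, 0.0]
grip_width: 0.0857
finger_force: 0.0
```

Run:
```python
from h import *
s=monitor.observe(); print({k:np.round(s[k],4) for k in('clock','position','tool_rot','qpos')})
c=optics.camera_info('wrist'); print(c)
a,da=optics.grab_frame('wrist'); b,db=optics.grab_frame('scene')
np.savez('w1.npz',im=a,d=da,s=s['position'],r=s['tool_rot'])
o=np.vstack([cv2.resize(a,(480,300)),cv2.resize(b,(480,300))]); cv2.imwrite('pics/w1.png',o[...,::-1])
```

```text
{'clock': np.float64(5.1), 'position': array([ 0.5031, -0.3015,  0.311 ]), 'tool_rot': array([-3.1413e+00,  5.0000e-04,  1.2597e+00]), 'qpos': array([ 0.0152,  0.4436,  0.6124,  1.6279, -0.2721,  1.1571,  0.3813])}
{'fx': 309.70691628693146, 'fy': 309.70691628693146, 'cx': 322.32737823113024, 'cy': 192.5138988545865, 'T_tool_cam': array([[ 8.51262849e-04, -9.56727804e-01, -2.90983135e-01,
         7.44410341e-02],
       [ 9.99999457e-01,  6.39358153e-04,  8.23314604e-04,
         2.02080072e-04],
       [-6.01645533e-04, -2.90983678e-01,  9.56727828e-01,
        -1.43243023e-01],
       [ 0.00000000e+00,  0.00000000e+00,  0.00000000e+00,
         1.00000000e+00]])}
```

View pics/w1.png

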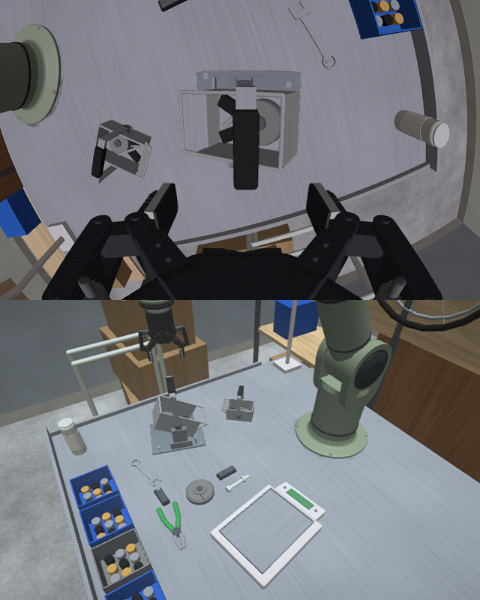

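The wrist view (480×300 half) shows the grip between the fingers at about (246,150), with the bin around it. The scene view shows the gripper above the bin, and nothing is in the way. Next I refine the grip position from wrist depth.

```bash
cat >> h.py <<'E'
C=dict(optics.camera_info('wrist'))
_v,_u=np.mgrid[:400,:640]
_a=(_u-C['cx'])/C['fx'];_b=(_v-C['cy'])/C['fy'];_r=np.hypot(_a,_b)+1e-9
RAY=np.stack([np.tan(_r)*_a/_r,np.tan(_r)*_b/_r,np.ones_like(_r)],-1)
RAY[_r>1.4]=np.nan
def wcloud(d): # tool coords
    P=RAY*d[...,None]; P[d==0]=np.nan
    T=np.array(C['T_tool_cam']); return P@T[:3,:3].T+T[:3,3]
E
python3 - <<'E'
from h import *
z=np.load('w1.npz'); im=z['im']; T=wcloud(z['d'])
Rt=R.from_euler('xyz',z['r']); W=Rt.apply(T.reshape(-1,3)).reshape(T.shape)+z['s']
m=((im.max(2)<60)&(W[...,2]>.225)&(W[...,2]<.25)&(np.abs(W[...,0]-.505)<.08)&(np.abs(W[...,1]+.3)<.08)).astype(np.uint8)
k,l,st,ce=cv2.connectedComponentsWithStats(m); i=1+st[1:,4].argmax(); P=W[l==i]; v,u=np.nonzero(l==i)
print(len(P),P.mean(0),np.percentile(P[:,2],[5,50,95]),cv2.minAreaRect((P[:,:2]*1000).astype(np.float32)))
# ray cast at z=.238
rw=Rt.apply((RAY[v,u])@np.array(C['T_tool_cam'])[:3,:3].T); o=z['s']+Rt.apply(np.array(C['T_tool_cam'])[:3,3])
Q=o+rw*((.238-o[2])/rw[:,2])[:,None]; print(cv2.minAreaRect((Q[:,:2]*1000).astype(np.float32)))
E
```

```text
3576 [ 0.50837598 -0.29919657  0.2381949 ] [0.23606941 0.23840606 0.2395552 ] ((507.4533996582031, -302.47686767578125), (83.05990600585938, 25.976659774780273), 73.14852905273438)
((507.6300354003906, -301.57861328125), (83.29838562011719, 25.53478240966797), 73.15296936035156)
```

Call:
apply_moves(
  linear=[
    [0,0.02,0.15],
    [0,0.02,0.3],
    [0,0.02,0.45],
    [0,0.02,0.55],
    [0,0.02,0.6],
  ],
  delta_rot=[
    [0,0,0],
    [0,0,0],
    [0,0,0],
    [0,0,0],
    [0,0,0],
  ],
)

```text
clock: 5.62
position: [0.5052, -0.2993, 0.2502]
tool_rot: [-3.14, -0.001, 1.264]
force: [-0.1, 0.4, -0.1]
grip_width: 0.0854
finger_force: 0.0
```

Call:
apply_moves(
  linear=[
    [0,0,0.02],
    [0,0,0.04],
    [0,0,0.05],
    [0,0,0.05],
    [0,0,0.05],
  ],
  delta_rot=[
    [0,0,0],
    [0,0,0],
    [0,0,0],
    [0,0,0],
    [0,0,0],
  ],
)

```text
clock: 6.03
position: [0.5055, -0.3005, 0.2467]
tool_rot: [3.141, -0.0, 1.263]
force: [-0.7, 0.3, 1.4]
grip_width: 0.0851
finger_force: 0.0
```

Run:
```python
from h import *
s=monitor.observe(); print({k:np.round(s[k],4) for k in('clock','position','tool_rot','force')})
rows((*s['position'],np.degrees(s['tool_rot'][2])),[(.5065,-.3015,.206,72.7)])
```

```text
{'clock': np.float64(6.0333), 'position': array([ 0.5055, -0.3005,  0.2467]), 'tool_rot': array([ 3.141 , -0.    ,  1.2629]), 'force': array([-0.7386,  0.3488,  1.3938])}
[[-0.006, 0.013, 0.407]] [[0, 0, np.float64(-0.003)]]
```

Go down, then close.

Call:
apply_moves(
  linear=[
    [0,0.012,0.1],
    [0,0.012,0.2],
    [0,0.012,0.3],
    [0,0.012,0.37],
    [0,0.012,0.41],
  ],
  delta_rot=[
    [0,0,-0.003],
    [0,0,-0.003],
    [0,0,-0.003],
    [0,0,-0.003],
    [0,0,-0.003],
  ],
)

```text
clock: 6.45
position: [0.5059, -0.3006, 0.2037]
tool_rot: [-3.14, -0.0, 1.269]
force: [0.7, 0.3, -0.1]
grip_width: 0.0854
finger_force: 0.0
```

Call:
apply_moves(
  linear=[
    [0,0,0],
    [0,0,0],
    [0,0,0],
    [0,0,0],
    [0,0,0],
  ],
  delta_rot=[
    [0,0,0],
    [0,0,0],
    [0,0,0],
    [0,0,0],
    [0,0,0],
  ],
  gripper=-1,
  force=70,
)

```text
clock: 6.87
position: [0.5067, -0.3009, 0.2057]
tool_rot: [3.141, 0.0, 1.269]
force: [-2.3, 1.2, 16.9]
grip_width: 0.0256
finger_force: 19.0
```

Call:
apply_moves(
  linear=[
    [0,0,0],
    [0,0,0],
    [0,0,0],
    [0,0,0],
    [0,0,0],
  ],
  delta_rot=[
    [0,0,0],
    [0,0,0],
    [0,0,0],
    [0,0,0],
    [0,0,0],
  ],
)

```text
clock: 7.28
position: [0.5068, -0.301, 0.2058]
tool_rot: [3.141, -0.0, 1.269]
force: [-0.1, 0.1, 5.5]
grip_width: 0.025
finger_force: 69.3
```

Run:
```python
from h import *
s=monitor.observe(); print({k:np.round(s[k],4) for k in('clock','position','tool_rot','force','moment','grip_width','finger_force')})
a,da=optics.grab_frame('wrist'); b,W=cloud('scene'); t,tW=cloud('top')
np.savez('w2.npz',im=a,d=da,b=b,W=W)
o=np.vstack([cv2.resize(a,(480,300)),cv2.resize(np.hstack([b[60:260,100:340],t[100:300,360:600]]),(480,200))]); cv2.imwrite('pics/w2.png',o[...,::-1])
```

```text
{'clock': np.float64(7.2833), 'position': array([ 0.5068, -0.301 ,  0.2058]), 'tool_rot': array([ 3.1405, -0.    ,  1.2691]), 'force': array([-0.0926,  0.1165,  5.4707]), 'moment': array([ 0.1042, -0.0647, -0.2208]), 'grip_width': np.float64(0.025), 'finger_force': np.float64(69.3496)}
```

View pics/w2.png

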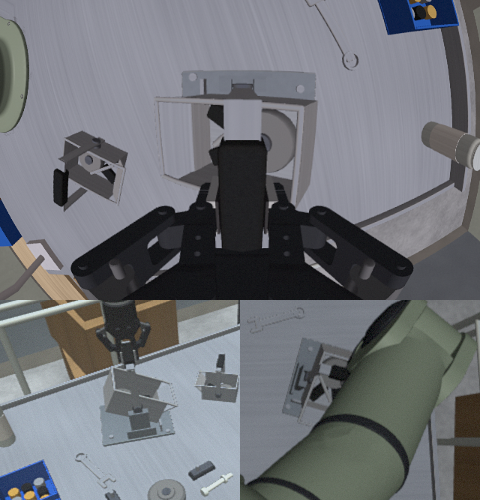

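Gripped, 70 N on the pads. The wrist view (upper half) shows the +y rim of the bin running from (157,97) to (317,100), clearly visible on both sides of the bail, so the wrist camera can measure the tilt.

```bash
cat >> h.py <<'E'
PZ=.1108
def tilt(d,full=False):
    T=wcloud(d); x=T[...,1];y=T[...,0];z=PZ-T[...,2]
    m=(np.abs(x)<85)&(y>.043)&(y<.058)&(z>-.06)&(z<.12)&(np.abs(x)>.015)&(np.hypot(x,z)<.092)
    X,Z,Y=x[m],z[m],y[m]; xs=[];zs=[]
    for c in np.arange(-.075,.0751,.005):
        k=np.abs(X-c)<.0025
        if k.sum()>8: xs.append(c); zs.append(np.percentile(Z[k],90))
    xs=np.array(xs);zs=np.array(zs)
    g=np.ones(len(xs),bool)
    for _ in range(6):
        p=np.polyfit(xs[g],zs[g],1); r=zs-np.polyval(p,xs); g=np.abs(r)<max(.003,1.5*np.median(np.abs(r)))
    th=np.arctan(p[0])
    return (th,p[1]*np.cos(th),g.sum(),np.std(r[g])) if not full else (th,xs,zs,g)
E
python3 - <<'E'
from h import *
z=np.load('w2.npz'); print(tilt(z['d'])); th,xs,zs,g=tilt(z['d'],1); print(np.c_[xs,zs,g].round(3).tolist())
T=wcloud(z['d']);x=T[...,1];y=T[...,0];zz=PZ-T[...,2]
for c in(-.05,.04):
  k=(np.abs(x-c)<.003)&(y>.03)&(y<.07)&(zz>-.1)&(zz<.12); o=np.argsort(y[k])[::12]; print(np.c_[y[k][o],zz[k][o]].round(3).tolist())
E
```

```text
(np.float64(0.404900958900233), np.float64(0.03512291503706333), np.int64(14), np.float64(0.0023981251364155087))
[[-0.075, 0.003, 1.0], [-0.07, 0.006, 1.0], [-0.065, 0.009, 1.0], [-0.06, 0.011, 1.0], [-0.055, 0.013, 1.0], [-0.05, 0.017, 1.0], [-0.045, 0.02, 1.0], [-0.04, 0.022, 1.0], [-0.035, 0.025, 1.0], [-0.03, 0.028, 1.0], [-0.025, 0.03, 1.0], [-0.02, 0.033, 1.0], [-0.015, 0.034, 1.0], [0.02, 0.055, 0.0], [0.025, 0.057, 0.0], [0.03, 0.06, 0.0], [0.035, 0.063, 0.0], [0.04, 0.066, 0.0], [0.045, 0.069, 0.0], [0.05, 0.07, 0.0], [0.055, 0.057, 1.0], [0.06, 0.05, 0.0], [0.065, 0.043, 0.0], [0.07, 0.033, 0.0], [0.075, 0.024, 0.0]]
[[0.03, -0.059], [0.032, -0.055], [0.033, -0.051], [0.035, -0.054], [0.036, -0.058], [0.048, 0.016], [0.049, 0.017], [0.05, -0.085], [0.05, -0.067], [0.05, -0.051], [0.051, -0.025], [0.051, -0.086], [0.052, -0.063], [0.052, -0.071], [0.053, -0.084], [0.055, -0.059], [0.056, -0.071], [0.057, -0.087], [0.059, -0.086], [0.06, -0.06], [0.061, -0.08], [0.063, -0.065], [0.064, -0.06], [0.065, -0.087], [0.067, -0.074], [0.068, -0.06], [0.07, -0.086]]
[[0.03, 0.005], [0.031, 0.006], [0.032, 0.003], [0.033, -0.001], [0.034, -0.011], [0.035, -0.017], [0.045, -0.085], [0.046, 0.067], [0.047, -0.088], [0.048, 0.064], [0.048, 0.064], [0.049, 0.067], [0.049, 0.029], [0.05, -0.007], [0.05, -0.085], [0.05, 0.065], [0.05, 0.013], [0.05, 0.022], [0.05, 0.029], [0.05, -0.017], [0.051, -0.087], [0.051, 0.063], [0.052, -0.087], [0.053, -0.086], [0.055, -0.086], [0.057, -0.086], [0.06, -0.087], [0.062, -0.087], [0.064, -0.086], [0.066, -0.085], [0.068, -0.087]]
```

```bash
cat >> h.py <<'E'
from scipy.stats import theilslopes
from scipy.optimize import least_squares
def tilt2(d):
    T=wcloud(d); x=T[...,1];y=T[...,0];z=PZ-T[...,2]
    m=(np.abs(x)<.06)&(y>.043)&(y<.058)&(z>-.05)&(z<.12)&(np.abs(x)>.0175)
    X,Z=x[m],z[m]; xs=[];zs=[]
    for c in np.arange(-.05,.0501,.004):
        k=np.abs(X-c)<.002
        if k.sum()>8: xs.append(c); zs.append(np.percentile(Z[k],90))
    s,b,_,_=theilslopes(zs,xs); th=np.arctan(s); return th,b*np.cos(th)
def series(n,save):
    out=[]
    for i in range(n):
        t=monitor.observe()['clock']; im,d=optics.grab_frame('wrist'); out.append((t,*tilt2(d)))
    out=np.array(out); np.save(save,out); return out
def fit(o,w0=None):
    t=o[:,0]-o[-1,0]
    if w0: f=lambda p:p[0]*np.cos(w0*t)+p[1]*np.sin(w0*t)+p[2]-o[:,1]; x0=[.1,.1,0]
    else: f=lambda p:p[0]*np.cos(p[3]*t)+p[1]*np.sin(p[3]*t)+p[2]-o[:,1]; x0=[.1,.1,0,3.9]
    r=least_squares(f,x0,loss='soft_l1',f_scale=.01); return r.x,np.std(r.fun)
E
python3 - <<'E'
from h import *
print(tilt2(np.load('w2.npz')['d']))
E
```

```text
(np.float64(0.4974968005070045), np.float64(0.03846230805090839))
```

Call:
apply_moves(
  linear=[
    [0,0,-0.04],
    [0,0,-0.12],
    [0,0,-0.24],
    [0,0,-0.38],
    [0,0,-0.53],
  ],
  delta_rot=[
    [0,0,0],
    [0,0,0],
    [0,0,0],
    [0,0,0],
    [0,0,0],
  ],
)

```text
clock: 7.85
position: [0.5062, -0.3008, 0.2595]
tool_rot: [-3.141, 0.0, 1.269]
force: [0.6, 0.0, -6.8]
grip_width: 0.0249
finger_force: 69.5
```

Call:
apply_moves(
  linear=[
    [0,0,-0.15],
    [0,0,-0.28],
    [0,0,-0.38],
    [0,0,-0.44],
    [0,0,-0.47],
  ],
  delta_rot=[
    [0,0,0],
    [0,0,0],
    [0,0,0],
    [0,0,0],
    [0,0,0],
  ],
)

```text
clock: 8.27
position: [0.5066, -0.3009, 0.3063]
tool_rot: [3.141, 0.0, 1.269]
force: [-0.3, -1.4, -8.3]
grip_width: 0.025
finger_force: 69.5
```

Run:
```python
from h import *
o=series(30,'s1.npy'); print(o[::3].round(4).tolist()); print(fit(o))
s=monitor.observe(); print({k:np.round(s[k],4) for k in('clock','position','tool_rot','force','grip_width')})
```

```text
[[8.2667, -0.5056, 0.0391], [8.4167, -0.4809, 0.0391], [8.5667, -0.3055, 0.0391], [8.7167, -0.04, 0.0389], [8.8667, 0.2404, 0.0388], [9.0167, 0.4431, 0.0388], [9.1667, 0.5101, 0.0383], [9.3167, 0.4211, 0.0385], [9.4667, 0.2054, 0.0387], [9.6167, -0.0738, 0.039]]
(array([-2.51699726e-01, -4.47809455e-01, -2.02992099e-03,  3.72614516e+00]), np.float64(0.0017606060981938914))
{'clock': np.float64(9.7667), 'position': array([ 0.5065, -0.3008,  0.3053]), 'tool_rot': array([3.1415, 0.    , 1.2692]), 'force': array([-0.0443, -0.2508, -7.4895]), 'grip_width': np.float64(0.0253)}
```

```bash
cat > plan.py <<'E'
from h import *
from scipy.interpolate import CubicSpline
W0=3.787; G=9.81
def sim(xr,th,om,dt=1/12,sub=8,off=0.0,tr=False):
    # xr: row end positions, starts at rest at 0; returns state at the end
    n=len(xr); t=np.arange(n+1)*dt; s=CubicSpline(t,np.r_[0,xr],bc_type='clamped'); h=dt/sub
    tt=np.arange(2*n*sub+1)*h/2; A=s(tt,2)/G; f=lambda th,a:-W0**2*(np.sin(th-off)+a*np.cos(th)); H=[]
    for i in range(n*sub):
        a0,a1,a2=A[2*i:2*i+3]
        k1=f(th,a0);k2=f(th+h/2*om,a1);k3=f(th+h/2*om+h*h/4*k1,a1);k4=f(th+h*om+h*h/2*k2,a2)
        th,om=th+h*om+h*h/6*(k1+k2+k3),om+h/6*(k1+2*k2+2*k3+k4)
        H.append(th)
    return (th,om,np.array(H)) if tr else (th,om)
def plan(th,om,n,xmax,off=0.0,xend=0.0):
    m=n-2 # last two rows at xend
    full=lambda p:np.r_[p,xend,xend]
    def res(p):
        x=full(p); a,b=sim(x,th,om,off=off); X=np.r_[0,0,x]
        return np.r_[20*(a-off),20*b/W0,np.diff(X,2)/.02*.05,x*.3]
    r=least_squares(res,np.linspace(0,xend,m+2)[1:-1],bounds=(-xmax+min(0,xend),xmax+max(0,xend))); x=np.round(full(r.x)*2000)/2000
    return x
def show(x,c0=0.0):
    for i in range(0,len(x),5):
        print([round((v-c0)*10,3)+0. for v in x[i:i+5]]); c0=x[i+4]
def state(p,w,dt): # from fit, state dt after the last sample
    return (p[0]*np.cos(w*dt)+p[1]*np.sin(w*dt)+p[2], w*(-p[0]*np.sin(w*dt)+p[1]*np.cos(w*dt)))
E
python3 - <<'E'
from plan import *
o=np.load('s1.npy'); p,_=fit(o); th,om=state(p,p[3],.05); print(th,om)
for n,xm in((40,.045),(50,.04)):
    x=plan(th,om,n,xm,off=-.002); a,b,H=sim(x,th,om,off=-.002,tr=True); print(n,a,b,np.abs(np.diff(np.r_[0,x])).max(),abs(x).max(),H[::40].round(2)); show(x)
E
```

```text
-0.3323223088221915 -1.4660049167129663
40 -0.028467913135608 -0.16241315858301497 0.09 0.045 [-0.35 -0.3   0.32  0.22 -0.24 -0.12  0.16  0.01]
[np.float64(0.285), np.float64(0.39), np.float64(0.45), np.float64(0.45), np.float64(-0.45)]
[np.float64(0.0), np.float64(0.0), np.float64(0.0), np.float64(0.0), np.float64(0.0)]
[np.float64(0.0), np.float64(0.0), np.float64(0.005), np.float64(0.81), np.float64(0.9)]
[np.float64(0.0), np.float64(0.0), np.float64(0.0), np.float64(0.0), np.float64(0.0)]
[np.float64(0.0), np.float64(0.0), np.float64(-0.09), np.float64(-0.9), np.float64(-0.9)]
[np.float64(0.0), np.float64(0.0), np.float64(0.0), np.float64(0.0), np.float64(0.0)]
[np.float64(0.0), np.float64(0.0), np.float64(0.165), np.float64(0.9), np.float64(0.9)]
[np.float64(0.0), np.float64(0.0), np.float64(0.0), np.float64(-0.45), np.float64(-0.45)]
50 0.001574356388478395 0.021087998402275723 0.04 0.04 [-0.35 -0.33  0.32  0.25 -0.26 -0.16  0.19  0.07 -0.13  0.02]
[np.float64(0.165), np.float64(0.23), np.float64(0.17), np.float64(-0.105), np.float64(-0.4)]
[np.float64(0.0), np.float64(0.0), np.float64(0.0), np.float64(0.0), np.float64(0.0)]
[np.float64(0.0), np.float64(0.015), np.float64(0.205), np.float64(0.57), np.float64(0.8)]
[np.float64(0.0), np.float64(0.0), np.float64(0.0), np.float64(0.0), np.float64(0.0)]
[np.float64(0.0), np.float64(-0.005), np.float64(-0.25), np.float64(-0.64), np.float64(-0.8)]
[np.float64(0.0), np.float64(0.0), np.float64(0.0), np.float64(0.0), np.float64(0.0)]
[np.float64(0.0), np.float64(0.01), np.float64(0.305), np.float64(0.695), np.float64(0.8)]
[np.float64(0.0), np.float64(0.0), np.float64(0.0), np.float64(0.0), np.float64(0.0)]
[np.float64(0.0), np.float64(-0.025), np.float64(-0.365), np.float64(-0.74), np.float64(-0.8)]
[np.float64(0.0), np.float64(0.0), np.float64(0.0), np.float64(0.4), np.float64(0.4)]
```

Call:
apply_moves(
  linear=[
    [0,0.165,0],
    [0,0.23,0],
    [0,0.17,0],
    [0,-0.105,0],
    [0,-0.4,0],
  ],
  delta_rot=[
    [0,0,0],
    [0,0,0],
    [0,0,0],
    [0,0,0],
    [0,0,0],
  ],
  force=110,
)

```text
clock: 10.18
position: [0.4677, -0.2888, 0.3044]
tool_rot: [-3.14, 0.001, 1.27]
force: [0.1, 0.4, -6.2]
grip_width: 0.025
finger_force: 110.4
```

Call:
apply_moves(
  linear=[
    [0,0,0],
    [0,0,0],
    [0,0,0],
    [0,0,0],
    [0,0,0],
  ],
  delta_rot=[
    [0,0,0],
    [0,0,0],
    [0,0,0],
    [0,0,0],
    [0,0,0],
  ],
)

```text
clock: 10.6
position: [0.4687, -0.289, 0.3052]
tool_rot: [-3.141, 0.0, 1.269]
force: [0.3, -0.2, -7.1]
grip_width: 0.0245
finger_force: 111.1
```

Call:
apply_moves(
  linear=[
    [0,0,0],
    [0,0.015,0],
    [0,0.205,0],
    [0,0.57,0],
    [0,0.8,0],
  ],
  delta_rot=[
    [0,0,0],
    [0,0,0],
    [0,0,0],
    [0,0,0],
    [0,0,0],
  ],
)

```text
clock: 11.02
position: [0.5474, -0.3127, 0.3052]
tool_rot: [3.14, -0.0, 1.271]
force: [1.8, 0.9, -6.9]
grip_width: 0.0244
finger_force: 111.5
```

Call:
apply_moves(
  linear=[
    [0,0,0],
    [0,0,0],
    [0,0,0],
    [0,0,0],
    [0,0,0],
  ],
  delta_rot=[
    [0,0,0],
    [0,0,0],
    [0,0,0],
    [0,0,0],
    [0,0,0],
  ],
)

```text
clock: 11.43
position: [0.5442, -0.3126, 0.3056]
tool_rot: [3.141, -0.0, 1.269]
force: [-0.5, -0.3, -7.5]
grip_width: 0.0243
finger_force: 111.7
```

Call:
apply_moves(
  linear=[
    [0,0,0],
    [0,-0.005,0],
    [0,-0.25,0],
    [0,-0.64,0],
    [0,-0.8,0],
  ],
  delta_rot=[
    [0,0,0],
    [0,0,0],
    [0,0,0],
    [0,0,0],
    [0,0,0],
  ],
)

```text
clock: 11.85
position: [0.4642, -0.2884, 0.305]
tool_rot: [-3.139, -0.001, 1.268]
force: [-0.5, -1.6, -5.2]
grip_width: 0.0247
finger_force: 112.2
```

Call:
apply_moves(
  linear=[
    [0,0,0],
    [0,0,0],
    [0,0,0],
    [0,0,0],
    [0,0,0],
  ],
  delta_rot=[
    [0,0,0],
    [0,0,0],
    [0,0,0],
    [0,0,0],
    [0,0,0],
  ],
)

```text
clock: 12.27
position: [0.4687, -0.289, 0.3052]
tool_rot: [-3.142, 0.0, 1.269]
force: [-0.8, 0.1, -7.6]
grip_width: 0.0247
finger_force: 112.2
```

Call:
apply_moves(
  linear=[
    [0,0,0],
    [0,0.01,0],
    [0,0.305,0],
    [0,0.695,0],
    [0,0.8,0],
  ],
  delta_rot=[
    [0,0,0],
    [0,0,0],
    [0,0,0],
    [0,0,0],
    [0,0,0],
  ],
)

```text
clock: 12.68
position: [0.5492, -0.3126, 0.3046]
tool_rot: [3.14, -0.0, 1.272]
force: [-0.2, 1.1, -6.9]
grip_width: 0.0248
finger_force: 112.9
```

Call:
apply_moves(
  linear=[
    [0,0,0],
    [0,0,0],
    [0,0,0],
    [0,0,0],
    [0,0,0],
  ],
  delta_rot=[
    [0,0,0],
    [0,0,0],
    [0,0,0],
    [0,0,0],
    [0,0,0],
  ],
)

```text
clock: 13.1
position: [0.5443, -0.3126, 0.3056]
tool_rot: [3.141, -0.0, 1.269]
force: [-0.1, 1.1, -7.0]
grip_width: 0.0249
finger_force: 112.9
```

Call:
apply_moves(
  linear=[
    [0,0,0],
    [0,-0.025,0],
    [0,-0.365,0],
    [0,-0.74,0],
    [0,-0.8,0],
  ],
  delta_rot=[
    [0,0,0],
    [0,0,0],
    [0,0,0],
    [0,0,0],
    [0,0,0],
  ],
)

```text
clock: 13.52
position: [0.4626, -0.2882, 0.3051]
tool_rot: [-3.138, -0.001, 1.266]
force: [-0.3, -1.8, -7.2]
grip_width: 0.0244
finger_force: 113.4
```

Call:
apply_moves(
  linear=[
    [0,0,0],
    [0,0,0],
    [0,0,0],
    [0,0.4,0],
    [0,0.4,0],
  ],
  delta_rot=[
    [0,0,0],
    [0,0,0],
    [0,0,0],
    [0,0,0],
    [0,0,0],
  ],
)

```text
clock: 13.93
position: [0.5118, -0.3008, 0.3042]
tool_rot: [3.14, 0.001, 1.273]
force: [2.4, 1.4, -6.9]
grip_width: 0.0244
finger_force: 114.1
```

Run:
```python
from plan import *
s=monitor.observe(); print({k:np.round(s[k],4) for k in('clock','position','tool_rot')})
o=series(16,'s2.npy'); print(o[::3].round(4).tolist()); p,r=fit(o,W0*.999); print(p,r); th,om=state(p,W0,.05); print(th,om)
s=monitor.observe(); print({k:np.round(s[k],4) for k in('clock','position','tool_rot','force','grip_width')})
for off in (0,p[2]):
  x=plan(th,om,15,.03,off=off); print(sim(x,th,om,off=off)); show(x)
```

```text
{'clock': np.float64(13.9333), 'position': array([ 0.5118, -0.3008,  0.3042]), 'tool_rot': array([3.1402e+00, 6.0000e-04, 1.2726e+00])}
[[13.9333, -0.0291, 0.039], [14.0833, -0.0354, 0.0389], [14.2333, -0.0461, 0.0388], [14.3833, -0.0384, 0.0388], [14.5333, -0.019, 0.0387], [14.6833, 0.0062, 0.0386]]
[ 0.00725188  0.04114817 -0.0023885 ] 0.0024709919953291326
0.01247869308430285 0.1478738822947802
{'clock': np.float64(14.7333), 'position': array([ 0.5065, -0.3008,  0.3054]), 'tool_rot': array([3.1415, 0.    , 1.2692]), 'force': array([ 0.3189,  0.1276, -6.9   ]), 'grip_width': np.float64(0.0245)}
(np.float64(-4.472465516238955e-05), np.float64(-4.150580727430193e-06))
[np.float64(-0.01), np.float64(-0.02), np.float64(-0.01), np.float64(0.015), np.float64(0.055)]
[np.float64(0.04), np.float64(0.085), np.float64(0.115), np.float64(0.125), np.float64(0.115)]
[np.float64(-0.03), np.float64(-0.08), np.float64(-0.135), np.float64(-0.17), np.float64(-0.17)]
(np.float64(-0.002550716440972281), np.float64(0.0003118236742239598))
[np.float64(-0.01), np.float64(-0.015), np.float64(0.0), np.float64(0.025), np.float64(0.065)]
[np.float64(0.04), np.float64(0.08), np.float64(0.11), np.float64(0.12), np.float64(0.105)]
[np.float64(-0.035), np.float64(-0.08), np.float64(-0.135), np.float64(-0.17), np.float64(-0.17)]
```

Call:
apply_moves(
  linear=[
    [0,-0.01,0],
    [0,-0.015,0],
    [0,0,0],
    [0,0.025,0],
    [0,0.065,0],
  ],
  delta_rot=[
    [0,0,0],
    [0,0,0],
    [0,0,0],
    [0,0,0],
    [0,0,0],
  ],
)

```text
clock: 15.15
position: [0.5129, -0.3028, 0.3054]
tool_rot: [3.142, -0.0, 1.269]
force: [0.4, 0.4, -7.7]
grip_width: 0.0245
finger_force: 114.0
```

Call:
apply_moves(
  linear=[
    [0,0.04,0],
    [0,0.08,0],
    [0,0.11,0],
    [0,0.12,0],
    [0,0.105,0],
  ],
  delta_rot=[
    [0,0,0],
    [0,0,0],
    [0,0,0],
    [0,0,0],
    [0,0,0],
  ],
)

```text
clock: 15.57
position: [0.523, -0.306, 0.3051]
tool_rot: [-3.141, 0.0, 1.269]
force: [0.4, 1.7, -6.5]
grip_width: 0.0249
finger_force: 114.0
```

Call:
apply_moves(
  linear=[
    [0,-0.035,0],
    [0,-0.08,0],
    [0,-0.135,0],
    [0,-0.17,0],
    [0,-0.17,0],
  ],
  delta_rot=[
    [0,0,0],
    [0,0,0],
    [0,0,0],
    [0,0,0],
    [0,0,0],
  ],
)

```text
clock: 15.98
position: [0.5056, -0.3007, 0.3056]
tool_rot: [3.142, -0.0, 1.269]
force: [0.4, -0.3, -7.5]
grip_width: 0.0245
finger_force: 113.9
```

Run:
```python
from plan import *
o=series(20,'s3.npy'); print(o[::3].round(4).tolist()); p,r=fit(o,W0); print(p,r); th,om=state(p,W0,.05); print(th,om)
s=monitor.observe(); print({k:np.round(s[k],4) for k in('clock','position','tool_rot','force','grip_width')})
```

```text
[[15.9833, 0.0002, 0.0386], [16.1333, -0.0024, 0.0387], [16.2833, -0.0024, 0.0387], [16.4333, -0.0019, 0.0387], [16.5833, -0.0009, 0.0387], [16.7333, 0.0022, 0.0386], [16.8833, 0.0045, 0.0388]]
[0.00331453 0.00132466 0.00056075] 0.001156942907318839
0.004065363026001662 0.0025642572721802457
{'clock': np.float64(16.9833), 'position': array([ 0.5065, -0.3008,  0.3053]), 'tool_rot': array([3.1416e+00, 1.0000e-04, 1.2692e+00]), 'force': array([-0.4613,  1.0101, -6.9777]), 'grip_width': np.float64(0.0245)}
```

Steady at about 0.004 rad above the cradle. I'll hold it for more than 2 s and work out the carry rows.

Call:
apply_moves(
  linear=[
    [0,0,0],
    [0,0,0],
    [0,0,0],
    [0,0,0],
    [0,0,0],
  ],
  delta_rot=[
    [0,0,0],
    [0,0,0],
    [0,0,0],
    [0,0,0],
    [0,0,0],
  ],
)

```text
clock: 17.4
position: [0.5065, -0.3008, 0.3053]
tool_rot: [-3.142, 0.0, 1.269]
force: [-0.9, 0.3, -7.7]
grip_width: 0.0244
finger_force: 113.9
```

Call:
apply_moves(
  linear=[
    [0,0,0],
    [0,0,0],
    [0,0,0],
    [0,0,0],
    [0,0,0],
  ],
  delta_rot=[
    [0,0,0],
    [0,0,0],
    [0,0,0],
    [0,0,0],
    [0,0,0],
  ],
)

```text
clock: 17.82
position: [0.5065, -0.3009, 0.3053]
tool_rot: [3.142, 0.0, 1.269]
force: [0.1, 0.4, -6.8]
grip_width: 0.0245
finger_force: 113.9
```

Call:
apply_moves(
  linear=[
    [0,0,0],
    [0,0,0],
    [0,0,0],
    [0,0,0],
    [0,0,0],
  ],
  delta_rot=[
    [0,0,0],
    [0,0,0],
    [0,0,0],
    [0,0,0],
    [0,0,0],
  ],
)

```text
clock: 18.23
position: [0.5065, -0.3009, 0.3053]
tool_rot: [3.142, 0.0, 1.269]
force: [0.1, -0.1, -7.2]
grip_width: 0.0246
finger_force: 113.9
```

Call:
apply_moves(
  linear=[
    [0,0,0],
    [0,0,0],
    [0,0,0],
    [0,0,0],
    [0,0,0],
  ],
  delta_rot=[
    [0,0,0],
    [0,0,0],
    [0,0,0],
    [0,0,0],
    [0,0,0],
  ],
)

```text
clock: 18.65
position: [0.5065, -0.3008, 0.3053]
tool_rot: [3.142, 0.0, 1.269]
force: [-0.3, 0.6, -6.6]
grip_width: 0.0242
finger_force: 113.9
```

Call:
apply_moves(
  linear=[
    [0,0,0],
    [0,0,0],
    [0,0,0],
    [0,0,0],
    [0,0,0],
  ],
  delta_rot=[
    [0,0,0],
    [0,0,0],
    [0,0,0],
    [0,0,0],
    [0,0,0],
  ],
)

```text
clock: 19.07
position: [0.5065, -0.3008, 0.3053]
tool_rot: [3.142, 0.0, 1.269]
force: [-0.6, -0.1, -7.3]
grip_width: 0.0245
finger_force: 113.9
```

Run:
```python
from plan import *
o=series(4,'s4.npy'); print(o.round(4).tolist())
s=monitor.observe(); print({k:np.round(s[k],4) for k in('clock','position')})
a=np.array([.5065,-.3008,.3053,72.72]); b=np.array([.469,.224,.24,102.05]); N=60
f=lambda u:10*u**3-15*u**4+6*u**5
P=[]
for k in range(1,N+1):
    u=f(k/N); q=a+(b-a)*u; q[2]=a[2]+(b[2]-a[2])*f(np.clip((k/N-.5)/.5,0,1)); P.append(q)
import builtins
f2=lambda p:R.from_euler('z',p[3],degrees=True)*R.from_euler('x',180,degrees=True)
cur=a
for i in range(0,N,5):
    L=[[round(float(v)*10,2)+0 for v in f2(cur).inv().apply(p[:3]-cur[:3])] for p in P[i:i+5]]
    D=[round(float(-(p[3]-cur[3])/120),3)+0 for p in P[i:i+5]]
    print(L,D); 
    cur=np.r_[cur[:3]+f2(cur).apply(np.array(L[-1])*.1),cur[3]-120*D[-1]]
print(cur)
```

```text
[[19.0667, -0.0, 0.0387], [19.1167, 0.0001, 0.0387], [19.1667, 0.0001, 0.0387], [19.2167, 0.0009, 0.0386]]
{'clock': np.float64(19.2667), 'position': array([ 0.5065, -0.3008,  0.3053])}
[[0.0, 0.0, 0.0], [0.0, 0.0, 0.0], [0.01, 0.0, 0.0], [0.01, -0.01, 0.0], [0.02, -0.01, 0.0]] [0.0, 0.0, 0.0, -0.001, -0.001]
[[0.02, -0.01, 0.0], [0.04, -0.02, 0.0], [0.07, -0.03, 0.0], [0.11, -0.04, 0.0], [0.15, -0.06, 0.0]] [-0.001, -0.002, -0.004, -0.006, -0.008]
[[0.06, -0.02, 0.0], [0.11, -0.04, 0.0], [0.18, -0.06, 0.0], [0.26, -0.09, 0.0], [0.34, -0.12, 0.0]] [-0.002, -0.005, -0.008, -0.012, -0.016]
[[0.09, -0.03, 0.0], [0.19, -0.07, 0.0], [0.3, -0.1, 0.0], [0.41, -0.14, 0.0], [0.53, -0.18, 0.0]] [-0.005, -0.01, -0.015, -0.02, -0.026]
[[0.13, -0.03, 0.0], [0.26, -0.07, 0.0], [0.4, -0.11, 0.0], [0.55, -0.15, 0.0], [0.69, -0.19, 0.0]] [-0.006, -0.013, -0.02, -0.027, -0.034]
[[0.16, -0.03, 0.0], [0.32, -0.06, 0.0], [0.47, -0.09, 0.0], [0.64, -0.12, 0.0], [0.8, -0.15, 0.0]] [-0.007, -0.014, -0.022, -0.03, -0.037]
[[0.16, -0.02, 0.0], [0.32, -0.04, 0.0], [0.48, -0.06, 0.01], [0.64, -0.08, 0.01], [0.8, -0.1, 0.02]] [-0.008, -0.015, -0.023, -0.03, -0.038]
[[0.15, 0.0, 0.02], [0.3, -0.01, 0.04], [0.44, -0.02, 0.06], [0.58, -0.02, 0.09], [0.72, -0.03, 0.12]] [-0.007, -0.014, -0.02, -0.027, -0.033]
[[0.12, 0.01, 0.03], [0.24, 0.01, 0.07], [0.35, 0.02, 0.11], [0.46, 0.02, 0.15], [0.56, 0.02, 0.19]] [-0.006, -0.012, -0.017, -0.022, -0.026]
[[0.08, 0.01, 0.04], [0.16, 0.02, 0.08], [0.23, 0.02, 0.12], [0.3, 0.03, 0.15], [0.35, 0.03, 0.19]] [-0.004, -0.008, -0.011, -0.014, -0.017]
[[0.05, 0.01, 0.03], [0.09, 0.01, 0.05], [0.12, 0.02, 0.08], [0.14, 0.02, 0.1], [0.16, 0.02, 0.11]] [-0.002, -0.004, -0.005, -0.006, -0.007]
[[0.01, 0.0, 0.01], [0.02, 0.0, 0.02], [0.03, 0.01, 0.02], [0.03, 0.01, 0.02], [0.03, 0.01, 0.02]] [-0.001, -0.001, -0.001, -0.001, -0.001]
[  0.46939757   0.22433288   0.2403     102.        ]
```

Call:
apply_moves(
  linear=[
    [0,0,0],
    [0,0,0],
    [0.01,0,0],
    [0.01,-0.01,0],
    [0.02,-0.01,0],
  ],
  delta_rot=[
    [0,0,0],
    [0,0,0],
    [0,0,0],
    [0,0,-0.001],
    [0,0,-0.001],
  ],
)

```text
clock: 19.68
position: [0.5059, -0.2986, 0.3053]
tool_rot: [-3.142, 0.0, 1.271]
force: [-0.6, 0.3, -7.2]
grip_width: 0.0245
finger_force: 114.0
```

Call:
apply_moves(
  linear=[
    [0.02,-0.01,0],
    [0.04,-0.02,0],
    [0.07,-0.03,0],
    [0.11,-0.04,0],
    [0.15,-0.06,0],
  ],
  delta_rot=[
    [0,0,-0.001],
    [0,0,-0.002],
    [0,0,-0.004],
    [0,0,-0.006],
    [0,0,-0.008],
  ],
)

```text
clock: 20.1
position: [0.5049, -0.282, 0.3053]
tool_rot: [3.142, -0.0, 1.289]
force: [0.6, 0.5, -7.1]
grip_width: 0.0245
finger_force: 113.9
```

Call:
apply_moves(
  linear=[
    [0.06,-0.02,0],
    [0.11,-0.04,0],
    [0.18,-0.06,0],
    [0.26,-0.09,0],
    [0.34,-0.12,0],
  ],
  delta_rot=[
    [0,0,-0.002],
    [0,0,-0.005],
    [0,0,-0.008],
    [0,0,-0.012],
    [0,0,-0.016],
  ],
)

```text
clock: 20.52
position: [0.5027, -0.2455, 0.3053]
tool_rot: [3.142, -0.0, 1.323]
force: [-0.5, 0.0, -7.1]
grip_width: 0.0247
finger_force: 114.0
```

Call:
apply_moves(
  linear=[
    [0.09,-0.03,0],
    [0.19,-0.07,0],
    [0.3,-0.1,0],
    [0.41,-0.14,0],
    [0.53,-0.18,0],
  ],
  delta_rot=[
    [0,0,-0.005],
    [0,0,-0.01],
    [0,0,-0.015],
    [0,0,-0.02],
    [0,0,-0.026],
  ],
)

```text
clock: 20.93
position: [0.4983, -0.1895, 0.3054]
tool_rot: [3.141, -0.0, 1.377]
force: [1.1, 0.7, -7.3]
grip_width: 0.0242
finger_force: 114.0
```

Call:
apply_moves(
  linear=[
    [0.13,-0.03,0],
    [0.26,-0.07,0],
    [0.4,-0.11,0],
    [0.55,-0.15,0],
    [0.69,-0.19,0],
  ],
  delta_rot=[
    [0,0,-0.006],
    [0,0,-0.013],
    [0,0,-0.02],
    [0,0,-0.027],
    [0,0,-0.034],
  ],
)

```text
clock: 21.35
position: [0.4929, -0.1177, 0.3053]
tool_rot: [3.142, -0.0, 1.449]
force: [0.3, -0.5, -7.4]
grip_width: 0.0247
finger_force: 114.0
```

Call:
apply_moves(
  linear=[
    [0.16,-0.03,0],
    [0.32,-0.06,0],
    [0.47,-0.09,0],
    [0.64,-0.12,0],
    [0.8,-0.15,0],
  ],
  delta_rot=[
    [0,0,-0.007],
    [0,0,-0.014],
    [0,0,-0.022],
    [0,0,-0.03],
    [0,0,-0.037],
  ],
)

```text
clock: 21.77
position: [0.4877, -0.0364, 0.3054]
tool_rot: [3.141, -0.0, 1.527]
force: [0.4, 0.6, -7.8]
grip_width: 0.0242
finger_force: 114.0
```

Call:
apply_moves(
  linear=[
    [0.16,-0.02,0],
    [0.32,-0.04,0],
    [0.48,-0.06,0.01],
    [0.64,-0.08,0.01],
    [0.8,-0.1,0.02],
  ],
  delta_rot=[
    [0,0,-0.008],
    [0,0,-0.015],
    [0,0,-0.023],
    [0,0,-0.03],
    [0,0,-0.038],
  ],
)

```text
clock: 22.18
position: [0.4816, 0.0438, 0.3034]
tool_rot: [3.141, -0.0, 1.606]
force: [0.0, -0.6, -5.6]
grip_width: 0.0245
finger_force: 114.0
```

Call:
apply_moves(
  linear=[
    [0.15,0,0.02],
    [0.3,-0.01,0.04],
    [0.44,-0.02,0.06],
    [0.58,-0.02,0.09],
    [0.72,-0.03,0.12],
  ],
  delta_rot=[
    [0,0,-0.007],
    [0,0,-0.014],
    [0,0,-0.02],
    [0,0,-0.027],
    [0,0,-0.033],
  ],
)

```text
clock: 22.6
position: [0.4763, 0.1154, 0.2909]
tool_rot: [-3.142, 0.0, 1.675]
force: [0.4, 0.1, -6.7]
grip_width: 0.0246
finger_force: 114.0
```

Call:
apply_moves(
  linear=[
    [0.12,0.01,0.03],
    [0.24,0.01,0.07],
    [0.35,0.02,0.11],
    [0.46,0.02,0.15],
    [0.56,0.02,0.19],
  ],
  delta_rot=[
    [0,0,-0.006],
    [0,0,-0.012],
    [0,0,-0.017],
    [0,0,-0.022],
    [0,0,-0.026],
  ],
)

```text
clock: 23.02
position: [0.4725, 0.1711, 0.2718]
tool_rot: [-3.141, 0.0, 1.729]
force: [-0.4, -0.4, -7.3]
grip_width: 0.0248
finger_force: 114.0
```

Call:
apply_moves(
  linear=[
    [0.08,0.01,0.04],
    [0.16,0.02,0.08],
    [0.23,0.02,0.12],
    [0.3,0.03,0.15],
    [0.35,0.03,0.19],
  ],
  delta_rot=[
    [0,0,-0.004],
    [0,0,-0.008],
    [0,0,-0.011],
    [0,0,-0.014],
    [0,0,-0.017],
  ],
)

```text
clock: 23.43
position: [0.4702, 0.2059, 0.2531]
tool_rot: [3.141, -0.0, 1.764]
force: [-0.6, -0.1, -7.5]
grip_width: 0.0247
finger_force: 114.0
```

Call:
apply_moves(
  linear=[
    [0.05,0.01,0.03],
    [0.09,0.01,0.05],
    [0.12,0.02,0.08],
    [0.14,0.02,0.1],
    [0.16,0.02,0.11],
  ],
  delta_rot=[
    [0,0,-0.002],
    [0,0,-0.004],
    [0,0,-0.005],
    [0,0,-0.006],
    [0,0,-0.007],
  ],
)

```text
clock: 23.85
position: [0.469, 0.2212, 0.242]
tool_rot: [-3.141, 0.0, 1.778]
force: [-0.1, -0.9, -7.2]
grip_width: 0.0246
finger_force: 114.0
```

Call:
apply_moves(
  linear=[
    [0.01,0,0.01],
    [0.02,0,0.02],
    [0.03,0.01,0.02],
    [0.03,0.01,0.02],
    [0.03,0.01,0.02],
  ],
  delta_rot=[
    [0,0,-0.001],
    [0,0,-0.001],
    [0,0,-0.001],
    [0,0,-0.001],
    [0,0,-0.001],
  ],
)

```text
clock: 24.27
position: [0.4695, 0.2243, 0.2404]
tool_rot: [3.141, -0.0, 1.78]
force: [0.3, -0.0, -7.2]
grip_width: 0.0246
finger_force: 113.9
```

Run:
```python
from plan import *
o=series(16,'s5.npy'); print(o[::3].round(4).tolist()); p,r=fit(o,W0); print(p,r); th,om=state(p,W0,.05); print(th,om)
s=monitor.observe(); print({k:np.round(s[k],4) for k in('clock','position','tool_rot','force','moment')})
im,d=optics.grab_frame('wrist'); b,W=cloud('scene'); t,tW=cloud('top'); np.savez('w3.npz',im=im,d=d,b=b,t=t,tW=tW,W=W,s=s['position'],r=s['tool_rot'])
q=np.vstack([cv2.resize(im,(480,300)),cv2.resize(np.hstack([b[180:400,200:440],t[100:320,130:370]]),(480,220))]); cv2.imwrite('pics/w3.png',q[...,::-1])
x=plan(th,om,15,.03,off=0); print(sim(x,th,om)); show(x)
```

```text
[[24.2667, -0.0037, 0.0386], [24.4167, -0.0054, 0.0387], [24.5667, -0.0051, 0.0388], [24.7167, -0.0034, 0.0388], [24.8667, -0.0007, 0.0387], [25.0167, 0.0014, 0.0387]]
[ 0.00148156  0.00427517 -0.00047474] 0.0007111871743708899
0.0017850198711675362 0.0148446733357546
{'clock': np.float64(25.0667), 'position': array([0.4694, 0.2243, 0.2403]), 'tool_rot': array([-3.1416,  0.    ,  1.7802]), 'force': array([-0.1974, -0.6092, -8.2312]), 'moment': array([ 0.0431, -0.0135,  0.046 ])}
(np.float64(5.347154226029812e-05), np.float64(8.822439042051539e-06))
[np.float64(0.0), np.float64(0.0), np.float64(0.0), np.float64(0.005), np.float64(0.01)]
[np.float64(0.0), np.float64(0.005), np.float64(0.01), np.float64(0.01), np.float64(0.005)]
[np.float64(0.0), np.float64(-0.005), np.float64(-0.01), np.float64(-0.015), np.float64(-0.015)]
```

View pics/w3.png

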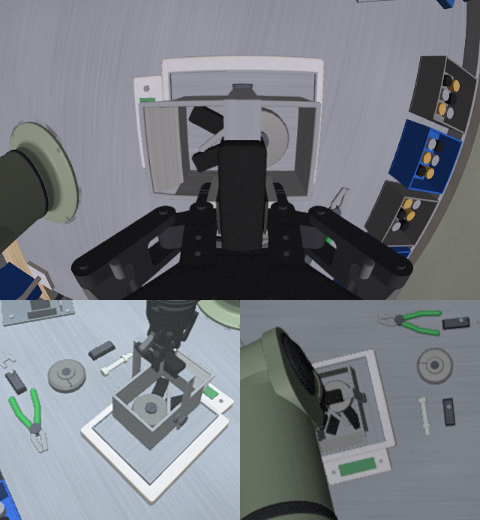

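The wrist view shows the bin level over the scale: white frame's top edge at row 60 and right edge at column 322. The scene and top crops confirm it hangs over the pan, clear of everything. I'll hold for 2 s, then check centring with the wrist rays.

Call:
apply_moves(
  linear=[
    [0,0,0],
    [0,0,0],
    [0,0,0],
    [0,0,0],
    [0,0,0],
  ],
  delta_rot=[
    [0,0,0],
    [0,0,0],
    [0,0,0],
    [0,0,0],
    [0,0,0],
  ],
)

```text
clock: 25.63
position: [0.4694, 0.2243, 0.2403]
tool_rot: [-3.142, 0.0, 1.78]
force: [0.3, 0.1, -7.1]
grip_width: 0.0248
finger_force: 113.9
```

Call:
apply_moves(
  linear=[
    [0,0,0],
    [0,0,0],
    [0,0,0],
    [0,0,0],
    [0,0,0],
  ],
  delta_rot=[
    [0,0,0],
    [0,0,0],
    [0,0,0],
    [0,0,0],
    [0,0,0],
  ],
)

```text
clock: 26.05
position: [0.4694, 0.2243, 0.2403]
tool_rot: [-3.142, 0.0, 1.78]
force: [-0.4, -1.5, -7.5]
grip_width: 0.0247
finger_force: 113.9
```

Run:
```python
from plan import *
z=np.load('w3.npz'); im=z['im'].astype(int); T=np.array(C['T_tool_cam'])
rw=RAY@T[:3,:3].T; o=T[:3,3]
def at(h): k=(z['s'][2]-h-o[2])/rw[...,2]; return o+rw*k[...,None]
dep=z['d']; Wc=wcloud(dep); hz=z['s'][2]-Wc[...,2]
Q=at(.036); x=Q[...,1];y=Q[...,0]
w=(im.min(2)>165)&(np.abs(x)<.2)&(np.abs(y)<.14)&(hz<.06)
# y edges in columns, at several x ; tool y = pan x, tool x = pan y
for c in np.arange(-.09,.091,.03):
    k=w&(np.abs(x-c)<.004)&(y>.05)
    print('x',round(c,2),k.sum(),np.percentile(y[k],[1,99]).round(4) if k.sum()>10 else '')
for c in(-.03,0,.02,.04,.06,.08,.095):
    k=w&(np.abs(y-c)<.004); 
    for sg in(1,-1):
        kk=k&(x*sg>.07); print('y',c,sg,kk.sum(),np.percentile(x[kk],[1,99]).round(4) if kk.sum()>10 else '')
o2=series(6,'s6.npy'); print(o2[:,1].round(4))
```

```text
x -0.09 118 [0.0844 0.1032]
x -0.06 126 [0.0843 0.1038]
x -0.03 126 [0.0846 0.1039]
x 0.0 125 [0.0844 0.1035]
x 0.03 125 [0.0846 0.1039]
x 0.06 126 [0.0843 0.1038]
x 0.09 126 [0.0846 0.1044]
y -0.03 1 12 [0.1239 0.1258]
y -0.03 -1 21 [-0.1716 -0.1671]
y 0 1 10 
y 0 -1 28 [-0.1712 -0.1662]
y 0.02 1 7 
y 0.02 -1 28 [-0.1717 -0.1665]
y 0.04 1 45 [0.116  0.1252]
y 0.04 -1 95 [-0.1711 -0.1121]
y 0.06 1 53 [0.1163 0.1252]
y 0.06 -1 261 [-0.171  -0.1125]
y 0.08 1 55 [0.1156 0.1249]
y 0.08 -1 153 [-0.17   -0.1129]
y 0.095 1 322 [0.0704 0.124 ]
y 0.095 -1 303 [-0.1213 -0.0702]
[-0.0025 -0.0036 -0.0053 -0.0034 -0.0069 -0.0032]
```

Call:
apply_moves(
  linear=[
    [0,0,0],
    [0,0,0],
    [0,0,0],
    [0,0,0],
    [0,0,0],
  ],
  delta_rot=[
    [0,0,0],
    [0,0,0],
    [0,0,0],
    [0,0,0],
    [0,0,0],
  ],
)

```text
clock: 26.77
position: [0.4694, 0.2243, 0.2403]
tool_rot: [-3.142, 0.0, 1.78]
force: [0.8, 0.8, -8.5]
grip_width: 0.0243
finger_force: 113.9
```

Call:
apply_moves(
  linear=[
    [0,0,0],
    [0,0,0],
    [0,0,0],
    [0,0,0],
    [0,0,0],
  ],
  delta_rot=[
    [0,0,0],
    [0,0,0],
    [0,0,0],
    [0,0,0],
    [0,0,0],
  ],
)

```text
clock: 27.18
position: [0.4694, 0.2243, 0.2403]
tool_rot: [3.142, 0.0, 1.78]
force: [0.4, 1.3, -7.3]
grip_width: 0.0245
finger_force: 113.9
```

Centred within about 1.5 mm and square. I'll lower it to about 20 mm above the pan and hold again for the 2 s.

Call:
apply_moves(
  linear=[
    [-0.002,0,0.01],
    [-0.005,0,0.03],
    [-0.005,0,0.06],
    [-0.005,0,0.09],
    [-0.005,0,0.12],
  ],
  delta_rot=[
    [0,0,0],
    [0,0,0],
    [0,0,0],
    [0,0,0],
    [0,0,0],
  ],
)

```text
clock: 27.6
position: [0.4694, 0.2238, 0.2279]
tool_rot: [-3.141, 0.0, 1.78]
force: [-0.6, 0.3, -6.5]
grip_width: 0.0244
finger_force: 113.9
```

Call:
apply_moves(
  linear=[
    [0,0,0.03],
    [0,0,0.05],
    [0,0,0.07],
    [0,0,0.08],
    [0,0,0.08],
  ],
  delta_rot=[
    [0,0,0],
    [0,0,0],
    [0,0,0],
    [0,0,0],
    [0,0,0],
  ],
)

```text
clock: 28.02
position: [0.4694, 0.2238, 0.2201]
tool_rot: [-3.141, 0.0, 1.78]
force: [-0.8, -0.9, -7.2]
grip_width: 0.0244
finger_force: 113.9
```

Call:
apply_moves(
  linear=[
    [0,0,0],
    [0,0,0],
    [0,0,0],
    [0,0,0],
    [0,0,0],
  ],
  delta_rot=[
    [0,0,0],
    [0,0,0],
    [0,0,0],
    [0,0,0],
    [0,0,0],
  ],
)

```text
clock: 28.43
position: [0.4695, 0.2239, 0.2204]
tool_rot: [3.142, -0.0, 1.78]
force: [-0.1, -0.2, -7.7]
grip_width: 0.0242
finger_force: 113.9
```

Call:
apply_moves(
  linear=[
    [0,0,0],
    [0,0,0],
    [0,0,0],
    [0,0,0],
    [0,0,0],
  ],
  delta_rot=[
    [0,0,0],
    [0,0,0],
    [0,0,0],
    [0,0,0],
    [0,0,0],
  ],
)

```text
clock: 28.85
position: [0.4694, 0.2239, 0.2203]
tool_rot: [-3.142, 0.0, 1.78]
force: [0.5, -0.9, -7.5]
grip_width: 0.0245
finger_force: 113.9
```

Run:
```python
from plan import *
o=series(20,'s7.npy'); print(o[::3].round(4).tolist()); print(fit(o,W0)); s=monitor.observe(); print(s['clock'],s['position'],s['force'])
```

```text
[[28.85, 0.0062, 0.0388], [29.0, 0.0017, 0.0387], [29.15, 0.0001, 0.0388], [29.3, -0.0022, 0.0387], [29.45, -0.0025, 0.0388], [29.6, -0.0025, 0.0387], [29.75, -0.0039, 0.0386]]
(array([-0.00209515,  0.00492079,  0.00135126]), np.float64(0.0010576355675858042))
29.85 [0.46949664 0.22383777 0.22031412] [ 0.57550024  0.78794085 -7.28866785]
```

Call:
apply_moves(
  linear=[
    [0,0,0],
    [0,0,0],
    [0,0,0],
    [0,0,0],
    [0,0,0],
  ],
  delta_rot=[
    [0,0,0],
    [0,0,0],
    [0,0,0],
    [0,0,0],
    [0,0,0],
  ],
)

```text
clock: 30.27
position: [0.4695, 0.2238, 0.2203]
tool_rot: [3.142, 0.0, 1.78]
force: [-0.6, 0.1, -7.6]
grip_width: 0.0242
finger_force: 113.9
```

Call:
apply_moves(
  linear=[
    [0,0,0.02],
    [0,0,0.06],
    [0,0,0.1],
    [0,0,0.14],
    [0,0,0.17],
  ],
  delta_rot=[
    [0,0,0],
    [0,0,0],
    [0,0,0],
    [0,0,0],
    [0,0,0],
  ],
)

```text
clock: 30.68
position: [0.4693, 0.2238, 0.2026]
tool_rot: [-3.141, 0.0, 1.78]
force: [-1.1, 0.2, -6.6]
grip_width: 0.0246
finger_force: 114.1
```

Call:
apply_moves(
  linear=[
    [0,0,0.01],
    [0,0,0.018],
    [0,0,0.026],
    [0,0,0.033],
    [0,0,0.04],
  ],
  delta_rot=[
    [0,0,0],
    [0,0,0],
    [0,0,0],
    [0,0,0],
    [0,0,0],
  ],
)

```text
clock: 31.1
position: [0.4695, 0.2239, 0.1994]
tool_rot: [3.141, -0.0, 1.78]
force: [0.7, -0.2, -7.1]
grip_width: 0.0244
finger_force: 114.0
```

Call:
apply_moves(
  linear=[
    [0,0,0.005],
    [0,0,0.01],
    [0,0,0.015],
    [0,0,0.015],
    [0,0,0.015],
  ],
  delta_rot=[
    [0,0,0],
    [0,0,0],
    [0,0,0],
    [0,0,0],
    [0,0,0],
  ],
)

```text
clock: 31.52
position: [0.4699, 0.224, 0.1989]
tool_rot: [3.14, -0.001, 1.78]
force: [-4.7, -2.0, 13.7]
grip_width: 0.0243
finger_force: 117.1
```

Run:
```python
from plan import *
o=series(4,'s8.npy'); print(o.round(4).tolist()); s=monitor.observe(); print(s['clock'],s['position'],s['force'])
```

```text
[[31.5167, 0.0008, 0.0384], [31.5667, -0.0011, 0.0385], [31.6167, -0.0007, 0.0384], [31.6667, -0.0025, 0.0385]]
31.7167 [0.46989568 0.22395883 0.19890598] [-3.45709075 -2.20702928 14.48928979]
```

Call:
apply_moves(
  linear=[
    [0,0,-0.004],
    [0,0,-0.008],
    [0,0,-0.01],
    [0,0,-0.01],
    [0,0,-0.01],
  ],
  delta_rot=[
    [0,0,0],
    [0,0,0],
    [0,0,0],
    [0,0,0],
    [0,0,0],
  ],
)

```text
clock: 32.13
position: [0.4696, 0.2239, 0.199]
tool_rot: [3.141, -0.0, 1.78]
force: [-0.9, -0.3, 2.9]
grip_width: 0.0244
finger_force: 115.1
```

Call:
apply_moves(
  linear=[
    [0,0,-0.002],
    [0,0,-0.003],
    [0,0,-0.003],
    [0,0,-0.003],
    [0,0,-0.003],
  ],
  delta_rot=[
    [0,0,0],
    [0,0,0],
    [0,0,0],
    [0,0,0],
    [0,0,0],
  ],
  force=25,
)

```text
clock: 32.55
position: [0.4695, 0.2238, 0.199]
tool_rot: [3.142, 0.0, 1.78]
force: [0.9, 0.7, -3.9]
grip_width: 0.0241
finger_force: 114.5
```

Call:
apply_moves(
  linear=[
    [0,0,0],
    [0,0,0],
    [0,0,0],
    [0,0,0],
    [0,0,0],
  ],
  delta_rot=[
    [0,0,0],
    [0,0,0],
    [0,0,0],
    [0,0,0],
    [0,0,0],
  ],
  gripper=1,
)

```text
clock: 32.97
position: [0.4695, 0.2239, 0.1992]
tool_rot: [3.141, -0.0, 1.78]
force: [0.4, -0.6, -0.2]
grip_width: 0.0824
finger_force: 0.0
```

Call:
apply_moves(
  linear=[
    [0,0,-0.05],
    [0,0,-0.1],
    [0,0,-0.15],
    [0,0,-0.2],
    [0,0,-0.25],
  ],
  delta_rot=[
    [0,0,0],
    [0,0,0],
    [0,0,0],
    [0,0,0],
    [0,0,0],
  ],
)

```text
clock: 33.38
position: [0.4696, 0.2239, 0.2249]
tool_rot: [3.141, -0.0, 1.78]
force: [-0.2, -0.0, 1.4]
grip_width: 0.0851
finger_force: 0.0
```

Call:
apply_moves(
  linear=[
    [0,0,-0.05],
    [0,0,-0.1],
    [0,0,-0.15],
    [0,0,-0.2],
    [0,0,-0.25],
  ],
  delta_rot=[
    [0,0,0],
    [0,0,0],
    [0,0,0],
    [0,0,0],
    [0,0,0],
  ],
)

```text
clock: 33.8
position: [0.4694, 0.2239, 0.2496]
tool_rot: [-3.142, -0.0, 1.78]
force: [-0.3, 0.1, 0.2]
grip_width: 0.0851
finger_force: 0.0
```

Call:
apply_moves(
  linear=[
    [0,0,-0.1],
    [0,0,-0.3],
    [0,0,-0.5],
    [0,0,-0.7],
    [0,0,-0.9],
  ],
  delta_rot=[
    [0,0,0],
    [0,0,0],
    [0,0,0],
    [0,0,0],
    [0,0,0],
  ],
)

```text
clock: 34.22
position: [0.4694, 0.2237, 0.3408]
tool_rot: [3.141, -0.0, 1.78]
force: [0.3, -0.6, 0.1]
grip_width: 0.0857
finger_force: 0.0
```

Call:
apply_moves(
  linear=[
    [0,0,0],
    [0,0,0],
    [0,0,0],
    [0,0,0],
    [0,0,0],
  ],
  delta_rot=[
    [0,0,0],
    [0,0,0],
    [0,0,0],
    [0,0,0],
    [0,0,0],
  ],
)

```text
clock: 34.63
position: [0.4692, 0.2237, 0.3385]
tool_rot: [-3.14, 0.001, 1.78]
force: [-0.2, 0.2, -0.4]
grip_width: 0.0858
finger_force: 0.0
```

Run:
```python
from plan import *
s=monitor.observe(); print({k:np.round(s[k],4) for k in('clock','position','force','grip_width')})
im,d=optics.grab_frame('wrist'); b,W=cloud('scene'); t,tW=cloud('top')
np.savez('w4.npz',im=im,d=d,s=s['position'],r=s['tool_rot'])
q=np.vstack([cv2.resize(im,(480,300)),cv2.resize(np.hstack([b[180:400,200:440],t[100:320,130:370]]),(480,220))]); cv2.imwrite('pics/w4.png',q[...,::-1])
```

```text
{'clock': np.float64(34.6333), 'position': array([0.4692, 0.2237, 0.3385]), 'force': array([-0.1508,  0.1596, -0.421 ]), 'grip_width': np.float64(0.0858)}
```

View pics/w4.png

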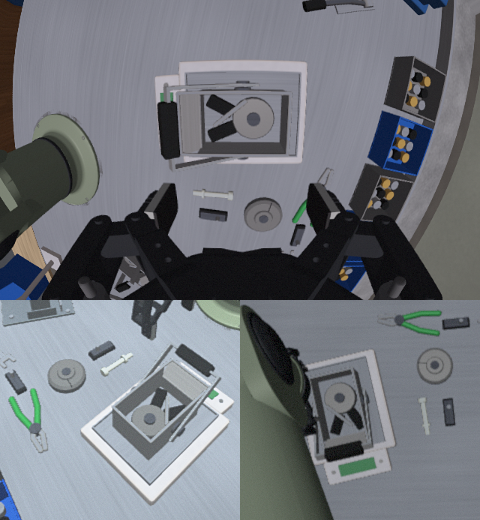

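The pictures show the bin upright on the pan, the bail leaned over towards the read-out, the gripper clear, and everything else where it was. One quick numeric check, then hand in.

Run:
```python
from h import *
im,d=optics.grab_frame('wrist'); s=monitor.observe()
W=R.from_euler('xyz',s['tool_rot']).apply(wcloud(d).reshape(-1,3))+s['position']
q=(W-[.469,.224,0])@R.from_euler('z',12.05,degrees=True).as_matrix()
m=(q[:,2]>.118)&(q[:,2]<.134)&(abs(q[:,1])<.056)&(q[:,0]>-.12)&(q[:,0]<.09); Q=q[m]
print(len(Q),np.percentile(Q[:,0],[.5,99.5]),np.percentile(Q[:,1],[.5,99.5]))
for a,b in((.06,.08),(-.05,.0),(0,.05)):
    for sg in(1,-1):
        k=(Q[:,0]>a)&(Q[:,0]<b)&(Q[:,1]*sg>.044); print(a,sg,k.sum(),np.median(Q[k],0).round(4))
k=(Q[:,0]>.068)&(abs(Q[:,1])<.045); print(np.polyfit(Q[k,1],Q[k,0],1))
```

```text
2429 [-0.10285734  0.07808327] [-0.05584239  0.05152652]
0.06 1 80 [0.0687 0.0484 0.1258]
0.06 -1 96 [ 0.0701 -0.0516  0.1262]
-0.05 1 201 [-0.0269  0.0489  0.1261]
-0.05 -1 219 [-0.0241 -0.0517  0.126 ]
0 1 224 [0.0285 0.0487 0.1261]
0 -1 238 [ 0.0248 -0.052   0.1259]
[0.00691173 0.07492555]
```

```bash
python3 -c "
from workcell import workorder; print(workorder.job_done())"
```

```text
the job is handed in; nothing more can be done
None
```

The job is handed in at about 35 s: the bin stands level and square on the scale pan, within about 2 mm of the middle, after holding still above the cradle and again above the pan, and the gripper is clear with nothing else disturbed.

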